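Take out the batch timer, stand it against the backboard and start it

ROBOT

A 6-joint arm with a two-finger parallel gripper is mounted at the origin on a cart in front of the work surface, level with it; the furniture and walls round the work are solid. World frame = base frame: x ahead of the robot, y to its left, z up, the work surface at z = 0. Lengths are in m, angles in degrees, forces in N, time in s.
With the tool pointing down it reaches from about 0.375 to 0.925 m from the base axis. Payload 5.7 kg.
Tool frame: the origin (TCP) lies between the finger pads; the fingertips stand 25 mm ahead of it and the grasp point (between the pads) lies 6 mm ahead of it; y points along the fingers, x is the direction in which the jaws open and shut, and the axes are right-handed (so a half turn about y gives the same grasp; the last joint's range is limited). The gripper opens to 85 mm and grips with 20 to 120 N. Pads are 22 mm wide; open, the fingers measure 114 mm over their backs; the gripper's body (76 mm by 85 mm) begins 54 mm behind the grasp point. The pads swing forward as they close: fully open they stand 13 mm farther back than shut.
Start: joints at [-70.594, 20.558, 86.54, -0, 72.909, -6.595], TCP at [0.263, -0.539, 0.256] pointing down, gripper open.
Joint ranges: [-170.27, 170.27], [-57.76, 135], [12.27, 136.19], [-55.21, 235.2], [11.17, 155.16], [-170.74, 170.74]. Speed limits (degrees/s): [136.94, 136.94, 180, 180, 180, 180].

INTERFACE

Orientations are given as [roll, pitch, yaw] about the fixed x, y, z axes, in that order (R = Rz(yaw) Ry(pitch) Rx(roll)).
In Python, from rig import * gives the robot as it stands. The module is installed in compiled form; this text tells all that it offers.
- The arm moves only by the tool step_arm, never from a script. Its argument "motion" is a list of rows, each an object of numbers: "x", "y", "z": the shift along the tool's x, y, z in m; "turn": the turn about the tool's y in degrees; "jaw": the closure, from 0 (fully open) to 1 (shut). A call has 1 to 20 rows; each row shifts and turns the pose as measured when the row begins, along the tool's axes as they then stand; what a row does not reach is not made up. A row lasts 1/8 s, in which the tool goes at most 62.5 mm and 10.7 degrees, less where a joint would pass 70% of its speed; a pose out of reach is approached as far as the arm can. A call is refused whole if a number of a shift passes 0.0625 or a number of a turn 10.7, either way. A call with a gripper value outside its range is refused whole. The fingers move at their own pace and stop on an object; "grip_force" is the grip in N (left out, the last holds). Time passes only in rows, so rows that do not move let the fingers close. It gives the time, the measured TCP pose, the force and the opening at its end, in the units of the state.
- state(): the state, without advancing time (a new reading comes with each control period).
- read_camera(name): name is "scene" or "top" or "wrist"; returns a dict with "image" (384x512x3 uint8, red, green, blue), "fov_y" (degrees; the focal length in pixels is half the picture's height over the tangent of half this angle, whatever the lens; pixels are square), "cx", "cy" (the principal point, pixels), "D" ([k1, k2, p1, p2, k3] as OpenCV has them; the pictures are not rectified), "cam_to_world" (4x4, takes a point from camera to world coordinates); the wrist camera has in their place "tool_from_camera" (4x4, takes a point from camera to tool coordinates, whose origin is the TCP and whose axes are the tool frame's). Camera axes: x right, y down, z forward; pixel columns grow to the right and rows downward; lengths in m; the calibration is good to about 2 mm. A picture is of the moment at which its call begins: read the wrist's pose just before it. There is no depth.
- close_job(): hands the job in, once; it reports no verdict.
The state is a dict: "time": time; "joint_pos": joint angles; "joint_vel": joint speeds; "effort": joint torques, N m; "tool_pos": TCP position; "tcp_rot": TCP orientation; "ft_force": force on the tool from outside, world axes, zero at the start; "moment": the same for the moment, N m; "gripper_width": finger opening in m.
Only numpy, scipy, OpenCV 4.12 (cv2) and the standard library are available. Lean on these libraries where they do the work, as an engineer would, in place of code of your own. Each camera call takes 0.05 s, during which the arm holds its last target.

TASK

Start the batch timer for the resting dough: lift the small white timer out of its holder by its front and back, since the cheeks hide its narrow sides, set it down upright on clear table, and let go. Take it again by its two narrow sides, stand it on the stand between lip and backboard, button facing out over the lip, and let go. Then push the start button fully in against the backboard, hold it in for about half a second and let it spring out; never press the button away from the stand or tip the timer over, leave the timer standing there, and leave everything else where it lies.

Things in the scene. Friction and masses are not known exactly. Their poses are not given: they have to be found in the camera images.
- timer: White plastic timer, loose, a rounded box 30 (x, depth) x 48 (y) x 76 (z, height) mm, 0.15 kg; not the other small timer far back. Origin: centre of its underside, z up. Front (-x): dark display above, round grey start button below, free for gripping above 40 mm height. Back (+x) flat. It starts upright in the holder, facing as the holder does.
- button_face (a point): Centre of the outer face of the start button: 28 mm above the timer's underside, in mid width, 9 mm proud of the timer's front (24 mm in -x from its origin). The button is 22 mm across; it is pushed along the timer's +x. Its axes are the timer's.
- start_button (a joint): Travel of the start button in m: 0 out, 0.006 fully in. Spring: starts to move at 2 N, fully in at 5 N, and comes back out when let go. A push on it slides the timer unless something stands behind it. It counts as pressed above 0.004.
- holder: Fixed plywood storage holder: foot 70 (x) x 110 (y) x 6 mm; two upright cheeks (along x 44 mm, 10 mm thick, their inner faces 27 mm to either side in y, tops 84 mm high) and, between them, a floor 11 mm high with low lips (tops 18 mm high) at front and back. Origin: middle of its underside, on the table; the timer stands centred on the floor with 3 mm clearance all round and its top 3 mm above the cheeks. Front is -x, towards the robot. It may stand to the left or right.
- stand: Fixed plywood timer stand: foot 78 (x) x 120 (y) x 6 mm, with a lip along its front (8 mm thick, top 14 mm above the table, inner face at x = -19 mm) and an upright backboard behind. Origin: middle of its underside, on the table. Front is -x, towards the robot. A fixed board 30 mm high lies nearer the robot, its edge 30 mm or more from the foot. It may stand to the left or right.
- backboard: The stand's upright backboard, the fixed stop: 14 mm thick, 120 mm wide, top 80 mm above the table. Its front face is at x = +19 mm of the stand, so the trough between lip and backboard is 38 mm deep for the 30 mm timer. Origin and axes are those of the stand.
- seat (a point): Point on the stand's floor (6 mm above the table), in mid width, where the timer's origin lies when its back touches the backboard (4 mm in +x from the stand's origin). Axes are the stand's: +x into the backboard, z up.
- tape_roll: Bystander, loose: roll of paper tape lying flat, 101 mm across, 18 mm high. Origin: centre of its underside.
- marker: Bystander, loose: felt marker lying flat, 17 (x) x 128 (y) x 18 mm. Origin: middle of the underside.
- scraper: Bystander, loose: dough scraper lying flat, 99 (x) x 126 (y) x 20 mm. Origin: middle of the underside.
- brush: Bystander, loose: flour brush, 197 (x) x 39 (y) x 46 mm. Origin: middle of the underside.
There are look-alikes about, which are no part of the job. Of the things that look like the timer, the middle-sized one is meant.

How it is judged (in metres and radians):
On the way, in this order (a step that is already met when the one before it is completed fails the run):
1. the timer is out of the holder, set down upright on the table clear of holder and stand, and let go (contact force between timer and the fingers below 0.1 N and linear speed of timer below 0.02 m/s and angle between timer's own z axis and vertical below 0.08 rad and height (world z) of timer below 0.05 m and horizontal distance between timer and holder above 0.07 m and horizontal distance between timer and seat above 0.07 m), for 0.2 s.
2. the timer stands on the stand between lip and backboard, button facing out, and is let go (contact force between timer and the fingers below 0.1 N and linear speed of timer below 0.02 m/s and angle between timer's own z axis and vertical below 0.08 rad and x of timer in the frame of seat between -0.012 and 0.004 m and y of timer in the frame of seat between -0.03 and 0.03 m and z of timer in the frame of seat between -0.004 and 0.004 m and x of button_face in the frame of seat below -0.012 m), for 0.2 s.
3. the start button is pushed in while the timer is pressed against the backboard (value of joint start_button above 0.004 m and contact force between timer and backboard above 2 N and x of timer in the frame of seat between -0.012 and 0.004 m and y of timer in the frame of seat between -0.03 and 0.03 m and z of timer in the frame of seat between -0.004 and 0.004 m and x of button_face in the frame of seat below -0.012 m), for 0.2 s.
At the end, for the whole second after the job is handed in: The timer stands upright (within 0.08 rad) on the stand between lip and backboard, within 30 mm of its mid width, button facing out over the lip and sprung out again (travel under 1 mm), at rest and released (all of step 2 and value of joint start_button below 0.001 m); the robot touches nothing.
It fails at once if the start button is pressed in (over 2.5 mm) away from the stand (value of joint start_button above 0.0025 m and horizontal distance between timer and seat above 0.04 m).
It fails at once if the timer is tipped over (more than 0.6 rad) (angle between timer's own z axis and vertical above 0.6 rad).
It fails at once if a bystander is moved more than 30 mm (distance of any of tape_roll, marker, scraper, brush from where it was at the start of the episode above 0.03 m).
It also fails if it takes over 58 s, if anything falls off the work surface, if the arm or the gripper's body presses on something with over 40 N, if the wrist force passes 120 N, or if a joint passes its speed limit or range.

## Working session

There is one attempt and no reset: what is moved stays moved. The work goes in short steps, Python scripts to look and compute and a tool call to move; the robot and the scene stay as the last step left them, time stands still between calls to the robot, and variables do not carry over. Pictures are saved under pics/ and viewed, and the job is handed in when it is done.

Besides the shell and the picture viewer there is one more tool, called after "Emit:" as name([rows], argument=value, ...), one row to a line, values as JSON. step_arm: Moves the arm, as the interface text tells. Its arguments: {"type":"object","properties":{"motion":{"type":"array","items":{"type":"object","properties":{"x":{"type":"number"},"y":{"type":"number"},"z":{"type":"number"},"turn":{"type":"number"},"jaw":{"type":"number"}}}},"grip_force":{"type":"number"}},"required":["motion"]}

```bash
mkdir -p pics; cat > h.py <<'E'
from rig import *
import numpy as np, cv2
from scipy.spatial.transform import Rotation as R
def snap(name,out):
    s=state(); c=read_camera(name); cv2.imwrite('pics/'+out+'.png',c['image'][:,:,::-1])
    if 'cam_to_world' in c: T=np.array(c['cam_to_world'])
    else:
        W=np.eye(4); W[:3,:3]=R.from_euler('xyz',s['tcp_rot'],degrees=True).as_matrix(); W[:3,3]=s['tool_pos']; T=W@np.array(c['tool_from_camera'])
    f=c['image'].shape[0]/2/np.tan(np.radians(c['fov_y'])/2)
    np.savez('pics/'+out+'.npz',T=T,f=f,cx=c['cx'],cy=c['cy'],D=np.array(c['D']),img=c['image'])
def K(d): return np.array([[d['f'],0,d['cx']],[0,d['f'],d['cy']],[0,0,1]],float)
def pix(out,u,v,z):
    d=np.load('pics/'+out+'.npz'); p=cv2.undistortPoints(np.array([[[u,v]]],float),K(d),d['D'])[0,0]
    T=d['T']; r=T[:3,:3]@np.array([p[0],p[1],1]); return T[:3,3]+r*(z-T[2,3])/r[2]
def proj(out,P):
    d=np.load('pics/'+out+'.npz'); T=np.linalg.inv(d['T']); rv=cv2.Rodrigues(T[:3,:3])[0]
    return cv2.projectPoints(np.array(P,float).reshape(-1,1,3),rv,T[:3,3],K(d),d['D'])[0][:,0]
def crop(out,u0,v0,u1,v1,k,name):
    d=np.load('pics/'+out+'.npz')['img'][v0:v1,u0:u1,::-1]
    cv2.imwrite('pics/'+name+'.png',cv2.resize(d,None,fx=k,fy=k,interpolation=cv2.INTER_CUBIC))
E
python3 - <<'E'
from h import *
np.set_printoptions(precision=4,suppress=True)
print(state())
for n in('scene','top','wrist'):
    snap(n,n+'0'); d=np.load('pics/'+n+'0.npz'); print(n,d['T'],d['f'],d['D'])
E
```

```text
{'time': 0.0, 'joint_pos': array([-70.5948,  20.5995,  86.5995,   0.0012,  72.909 ,  -6.5948]), 'joint_vel': array([-0.0569, -0.0232,  0.0088, -0.0054, -0.0867, -0.0263]), 'effort': array([  0.0004, -52.7622, -27.8619,  -0.0001,   0.0132,   0.    ]), 'tool_pos': array([ 0.2628, -0.5387,  0.2554]), 'tcp_rot': array([-89.9864,   0.1071, -64.0003]), 'ft_force': array([ 0.2035,  0.4188, -0.7241]), 'moment': array([-0.0312,  0.0375,  0.0126]), 'gripper_width': 0.08542207537572724}
scene [[ 0.4993 -0.4249  0.7551 -0.4116]
 [-0.8664 -0.2513  0.4316 -0.6121]
 [ 0.0064 -0.8697 -0.4936  0.7133]
 [ 0.      0.      0.      1.    ]] 456.41966153120075 [-0.0246  0.      0.      0.      0.    ]
top [[ 0.0277 -0.9964  0.0797  0.4249]
 [-0.9996 -0.028  -0.0034 -0.0361]
 [ 0.0056 -0.0796 -0.9968  1.5697]
 [ 0.      0.      0.      1.    ]] 424.46074058399654 [-0.0934  0.      0.      0.      0.    ]
wrist [[ 0.4387 -0.8537 -0.2807  0.3342]
 [-0.8986 -0.4172 -0.1355 -0.503 ]
 [-0.0015  0.3117 -0.9502  0.3729]
 [ 0.      0.      0.      1.    ]] 322.3007758247493 [0.0087 0.     0.     0.     0.    ]
```

View pics/scene0.png

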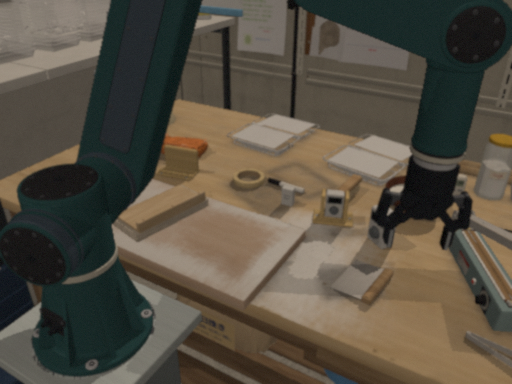

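View pics/top0.png

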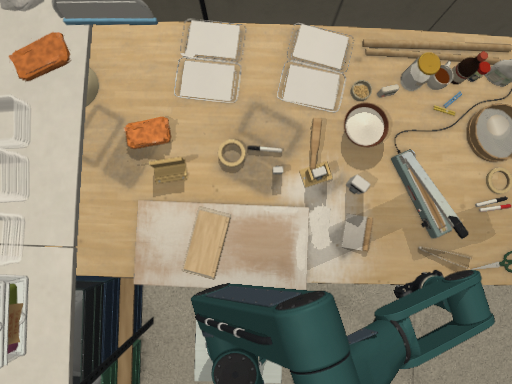

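View pics/wrist0.png

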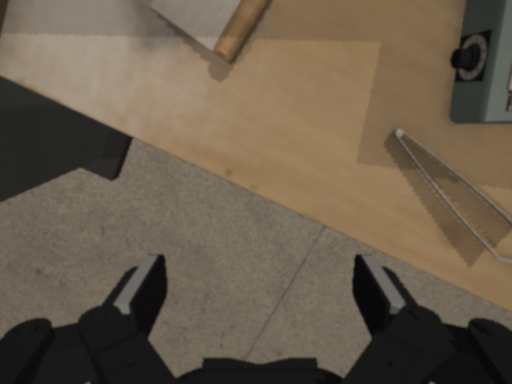

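```bash
python3 - <<'E'
from h import *
crop('top0',255,110,405,220,5,'c1')
crop('top0',120,110,240,220,5,'c2')
crop('scene0',220,160,420,260,4,'c3')
crop('scene0',130,120,270,200,5,'c4')
E
```

```text
(no output)
```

View pics/c1.png

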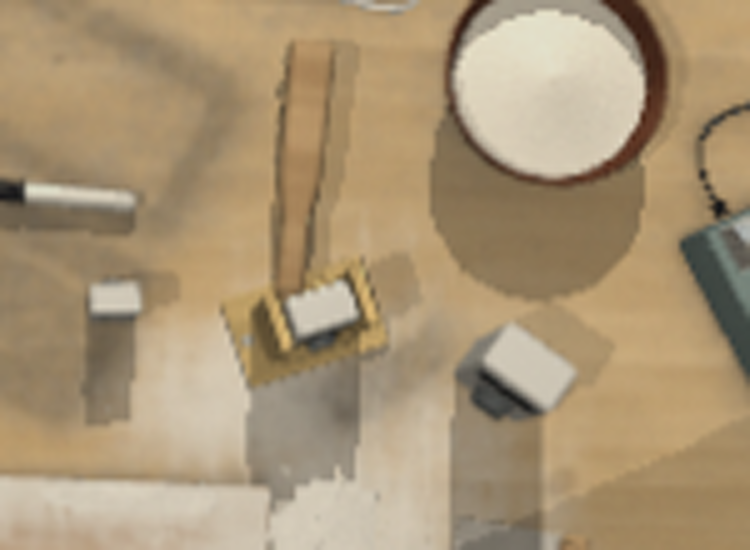

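View pics/c2.png

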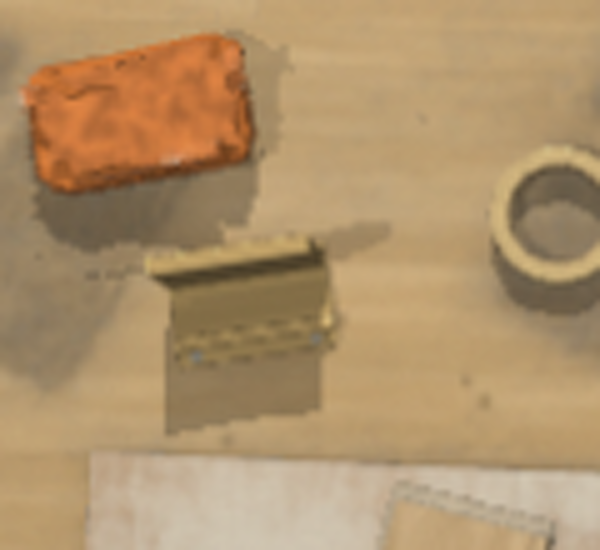

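View pics/c3.png

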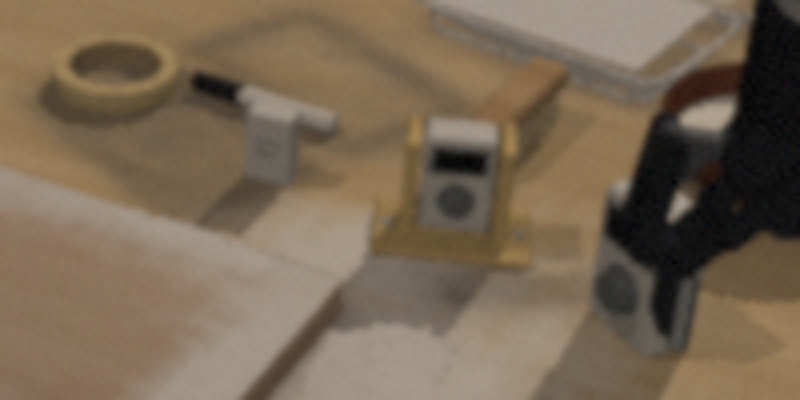

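View pics/c4.png

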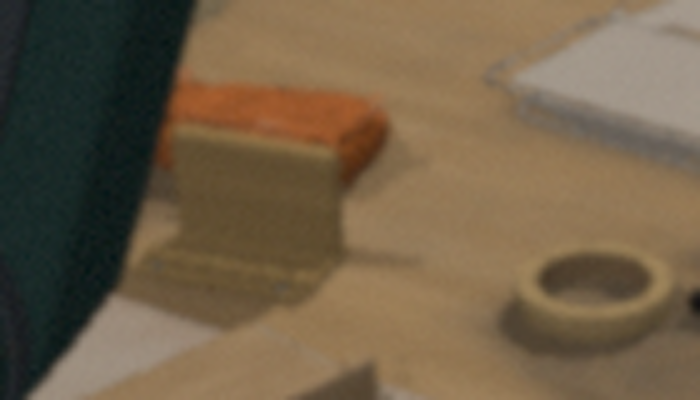

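```bash
python3 - <<'E'
from h import *
np.set_printoptions(precision=4,suppress=True)
def q(l,u,v,z,o=(255,110)): print(l,pix('top0',o[0]+(u+.5)/5-.5,o[1]+(v+.5)/5-.5,z))
q('tim TL',283,300,.087);q('TR',350,278,.087);q('BR',363,312,.087);q('BL',296,338,.087)
q('foot L',222,302,.006);q('foot BL',250,387,.006);q('foot BR',390,345,.006)
q('brush far L',290,42,.04);q('brush far R',333,42,.04);q('brush near L',275,288,.04);q('near R',303,285,.04)
q('small',115,300,.05);q('big',530,370,.09)
q('marker end',135,200,.01)
o=(120,110)
q('bb front TL',150,272,.08,o);q('bb back L',147,257,.08,o);q('bb back TR',310,235,.08,o)
q('bb front TR',318,250,.08,o)
q('lip front L',178,362,.006,o);q('lip front R',338,343,.006,o);q('foot R',338,318,.006,o)
q('board',400,487,.03,o);q('boardR',555,525,.03,o);q('sheet',90,452,.0,o)
q('tape',560,215,.018,o)
E
```

```text
tim TL [ 0.6279 -0.2416  0.087 ]
TR [ 0.645 -0.289  0.087]
BR [ 0.6211 -0.2985  0.087 ]
BL [ 0.6012 -0.2512  0.087 ]
foot L [ 0.6362 -0.2074  0.006 ]
foot BL [ 0.5733 -0.2293  0.006 ]
foot BR [ 0.6077 -0.3334  0.006 ]
brush far L [ 0.8264 -0.2506  0.04  ]
brush far R [ 0.8275 -0.2825  0.04  ]
brush near L [ 0.643  -0.2421  0.04  ]
near R [ 0.6458 -0.2626  0.04  ]
small [ 0.6294 -0.1251  0.05  ]
big [ 0.5831 -0.4173  0.09  ]
marker end [ 0.7103 -0.1407  0.01  ]
bb front TL [0.633  0.3318 0.08  ]
bb back L [0.6437 0.3345 0.08  ]
bb back TR [0.6625 0.2186 0.08  ]
bb front TR [0.6518 0.2124 0.08  ]
lip front L [0.5764 0.3258 0.006 ]
lip front R [0.5938 0.2069 0.006 ]
foot R [0.6125 0.2076 0.006 ]
board [0.4874 0.1537 0.03  ]
boardR [0.463  0.0402 0.03  ]
sheet [0.5079 0.3902 0.    ]
tape [0.6923 0.0445 0.018 ]
```

```bash
cat >> h.py <<'E'
import json
def plan(tgt,yaw,N,jaw=None,start=None):
    s=state(); p=np.array(s['tool_pos']) if start is None else np.array(start[:3]); y=s['tcp_rot'][2] if start is None else start[3]
    tgt=np.array(tgt); dy=(yaw-y+180)%360-180; d=(tgt-p)/N; rows=[]
    for i in range(N):
        a=np.radians(y+dy*i/N); X=np.array([np.cos(a),np.sin(a),0]); Z=np.array([-np.sin(a),np.cos(a),0])
        r=dict(x=round(float(d@X),4),y=round(float(-d[2]),4),z=round(float(d@Z),4),turn=round(float(-dy/N),2))
        if jaw is not None: r['jaw']=jaw
        rows.append(r)
    print('dist/row',np.linalg.norm(d),'turn',dy); print(json.dumps(rows))
E
python3 - <<'E'
from h import *
plan([.624,-.27,.25],19.5,9)
for u,v in((90,452),(590,468)): print(pix('top0',120+u/5,110+v/5,.03))
print(pix('top0',308,206,.03))
E
```

```text
dist/row 0.050024482082707655 turn 83.49941983576065
[{"x": -0.0093, "y": 0.0006, "z": 0.0492, "turn": -9.28}, {"x": -0.0012, "y": 0.0006, "z": 0.05, "turn": -9.28}, {"x": 0.0069, "y": 0.0006, "z": 0.0495, "turn": -9.28}, {"x": 0.0148, "y": 0.0006, "z": 0.0478, "turn": -9.28}, {"x": 0.0223, "y": 0.0006, "z": 0.0448, "turn": -9.28}, {"x": 0.0292, "y": 0.0006, "z": 0.0406, "turn": -9.28}, {"x": 0.0354, "y": 0.0006, "z": 0.0354, "turn": -9.28}, {"x": 0.0406, "y": 0.0006, "z": 0.0292, "turn": -9.28}, {"x": 0.0448, "y": 0.0006, "z": 0.0223, "turn": -9.28}]
[0.5048463 0.3805303 0.03     ]
[0.50366941 0.0146449  0.03      ]
[ 0.50198944 -0.24005542  0.03      ]
```

Emit:
step_arm([
  {"x":-0.009,"y":0.0006,"z":0.049,"turn":-9.3,"jaw":0},
  {"x":-0.001,"y":0.0006,"z":0.05,"turn":-9.3},
  {"x":0.007,"y":0.0006,"z":0.0495,"turn":-9.3},
  {"x":0.015,"y":0.0006,"z":0.048,"turn":-9.3},
  {"x":0.022,"y":0.0006,"z":0.045,"turn":-9.3},
  {"x":0.029,"y":0.0006,"z":0.041,"turn":-9.3},
  {"x":0.035,"y":0.0006,"z":0.035,"turn":-9.3},
  {"x":0.041,"y":0.0006,"z":0.029,"turn":-9.3},
  {"x":0.045,"y":0.0006,"z":0.022,"turn":-9.3},
  {"x":0},
])

```text
invalid input at $.motion[1]: expected keys x, y, z, turn, jaw
```

```bash
python3 - <<'E'
from h import *
s=state();print(s['time'],s['tool_pos'],s['tcp_rot'],s['joint_pos'])
snap('wrist','w1')
crop('w1',0,0,512,384,1.5,'w1b')
E
```

```text
0.15 [ 0.26285501 -0.53877718  0.25561041] [-8.99891768e+01  8.72965622e-02 -6.39994198e+01] [-7.05936927e+01  2.05905178e+01  8.65869761e+01  7.60197443e-04
  7.29104680e+01 -6.59448857e+00]
```

View pics/w1b.png

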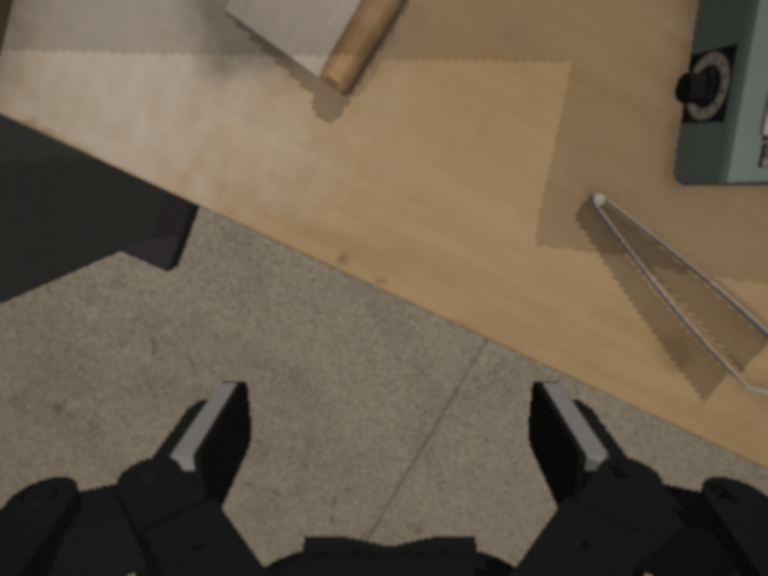

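All five keys are needed in every row.

Emit:
step_arm([
  {"x":-0.009,"y":0.0006,"z":0.049,"turn":-9.3,"jaw":0},
  {"x":-0.001,"y":0.0006,"z":0.05,"turn":-9.3,"jaw":0},
  {"x":0.007,"y":0.0006,"z":0.0495,"turn":-9.3,"jaw":0},
  {"x":0.015,"y":0.0006,"z":0.048,"turn":-9.3,"jaw":0},
  {"x":0.022,"y":0.0006,"z":0.045,"turn":-9.3,"jaw":0},
  {"x":0.029,"y":0.0006,"z":0.041,"turn":-9.3,"jaw":0},
  {"x":0.035,"y":0.0006,"z":0.035,"turn":-9.3,"jaw":0},
  {"x":0.041,"y":0.0006,"z":0.029,"turn":-9.3,"jaw":0},
  {"x":0.045,"y":0.0006,"z":0.022,"turn":-9.3,"jaw":0},
  {"x":0,"y":0,"z":0,"turn":0,"jaw":0},
])

```text
time: 1.45
tool_pos: [0.6292, -0.2556, 0.2477]
tcp_rot: [-89.9, 0.1, 22.3]
ft_force: [0.2, 0.1, -0.3]
gripper_width: 0.0852
```

```bash
python3 - <<'E'
from h import *
s=state();print(s['time'],s['tool_pos'],s['tcp_rot'],s['joint_pos'])
snap('wrist','w2')
crop('w2',0,0,512,384,1.5,'w2b')
E
```

```text
1.45 [ 0.62924554 -0.25559385  0.24769696] [-8.98962360e+01  5.07462111e-02  2.23061586e+01] [-2.79430944e+01  2.75209348e+01  7.63755246e+01  2.81470860e-02
  7.62157690e+01 -5.02559403e+01]
```

View pics/w2b.png

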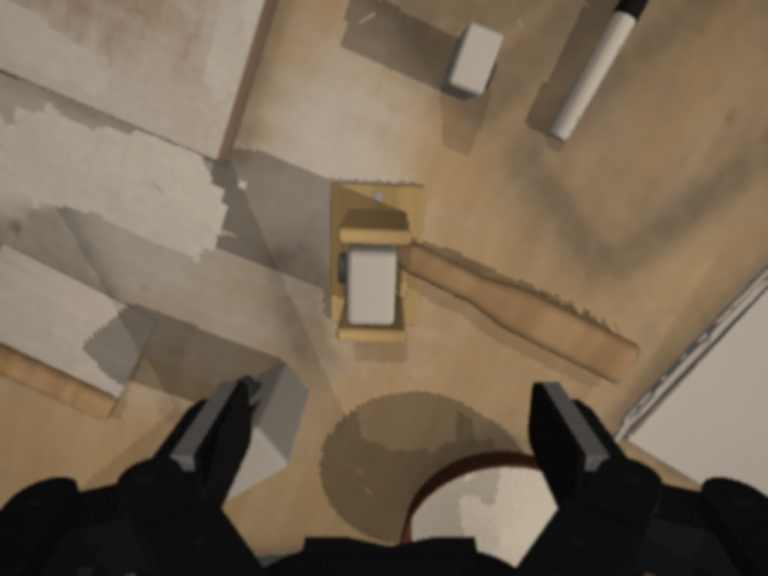

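```bash
python3 - <<'E'
from h import *
crop('w2',205,110,295,235,5,'w2c')
E
```

```text
(no output)
```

View pics/w2c.png

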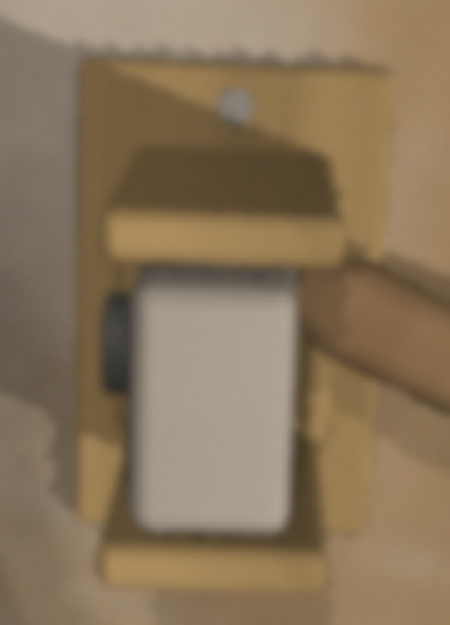

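```bash
python3 - <<'E'
from h import *
np.set_printoptions(precision=4,suppress=True)
def q(l,u,v,z):
    p=pix('w2',205+(u+.5)/5-.5,110+(v+.5)/5-.5,z); print(l,p); return p
L1=q('L top',139,300,.087);L2=q('L bot',133,510,.087);R1=q('R top',297,300,.087);R2=q('R bot',291,510,.087)
B=q('bot',212,532,.087);T=q('top',218,280,.087);
c1=q('cheek',108,262,.084);c2=q('cheek',345,262,.084)
c3=q('cheek2',104,546,.084);c4=q('cheek2',326,548,.084);
f1=q('foot',80,62,.006);f2=q('foot',82,520,.006);f3=q('foot',388,70,.006)
for a,b in((L2,L1),(R2,R1),(c3,c1),(c4,c2),(f2,f1)): d=b-a; print('yaw',np.degrees(np.arctan2(-d[0],d[1])))
for a,b in((c1,c2),(c3,c4),(f1,f3)): d=b-a; print('yaw x',np.degrees(np.arctan2(d[1],d[0])),np.linalg.norm(d))
print(np.linalg.norm(B-T),np.linalg.norm(R1-L1),(c1+c2+c3+c4)/4)
E
```

```text
L top [ 0.602  -0.2533  0.087 ]
L bot [ 0.6152 -0.291   0.087 ]
R top [ 0.6279 -0.2427  0.087 ]
R bot [ 0.6422 -0.2799  0.087 ]
bot [ 0.6303 -0.2895  0.087 ]
top [ 0.6136 -0.2446  0.087 ]
cheek [ 0.5945 -0.2497  0.084 ]
cheek [ 0.6335 -0.2337  0.084 ]
cheek2 [ 0.6129 -0.3011  0.084 ]
cheek2 [ 0.6517 -0.2856  0.084 ]
foot [ 0.5722 -0.2294  0.006 ]
foot [ 0.6097 -0.3302  0.006 ]
foot [ 0.6351 -0.2054  0.006 ]
yaw 19.243161055243352
yaw 20.985715638382434
yaw 19.701850389000136
yaw 19.3783279601354
yaw 20.430211205662687
yaw x 22.335237484551786 0.04214910050874335
yaw x 21.77829034106148 0.04182144208650111
yaw x 20.874005822893828 0.0673619980496598
0.04792999072897742 0.028010288313236025 [ 0.6231 -0.2675  0.084 ]
```

```bash
python3 - <<'E'
from h import *
plan([.622,-.267,.15],20,3)
E
```

```text
dist/row 0.0327803381658878 turn -2.1509532925881274
[{"x": -0.0031, "y": 0.0325, "z": -0.0024, "turn": 0.72}, {"x": -0.003, "y": 0.0325, "z": -0.0025, "turn": 0.72}, {"x": -0.003, "y": 0.0325, "z": -0.0025, "turn": 0.72}]
```

Emit:
step_arm([
  {"x":-0.003,"y":0.0325,"z":-0.0025,"turn":0.7,"jaw":0},
  {"x":-0.003,"y":0.0325,"z":-0.0025,"turn":0.7,"jaw":0},
  {"x":-0.003,"y":0.0325,"z":-0.0025,"turn":0.7,"jaw":0},
  {"x":0,"y":0,"z":0,"turn":0,"jaw":0},
])

```text
time: 2.0
tool_pos: [0.6181, -0.271, 0.1484]
tcp_rot: [-90.0, 0.3, 19.5]
ft_force: [-0.2, 0.5, 1.0]
gripper_width: 0.0855
```

```bash
python3 - <<'E'
from h import *
s=state();print(s['tool_pos'],s['tcp_rot'])
plan([.622,-.267,.082],20,3)
E
```

```text
[ 0.61810454 -0.27097318  0.14844547] [-89.96880547   0.2540492   19.52669111]
dist/row 0.02222601443358628 turn 0.47330889035288237
[{"x": 0.0017, "y": 0.0221, "z": 0.0008, "turn": -0.16}, {"x": 0.0017, "y": 0.0221, "z": 0.0008, "turn": -0.16}, {"x": 0.0017, "y": 0.0221, "z": 0.0008, "turn": -0.16}]
```

Emit:
step_arm([
  {"x":0.0017,"y":0.022,"z":0.0008,"turn":-0.2,"jaw":0},
  {"x":0.0017,"y":0.022,"z":0.0008,"turn":-0.2,"jaw":0},
  {"x":0.0017,"y":0.02,"z":0.0008,"turn":-0.1,"jaw":0},
  {"x":0,"y":0,"z":0,"turn":0,"jaw":0},
])

```text
time: 2.5
tool_pos: [0.6229, -0.2713, 0.0886]
tcp_rot: [-90.3, 0.0, 19.7]
ft_force: [-0.5, 0.1, 1.0]
gripper_width: 0.0859
```

```bash
python3 - <<'E'
from h import *
s=state();print(s['tool_pos'],s['tcp_rot'])
plan([.622,-.267,.082],20,1)
snap('wrist','w3')
crop('w3',0,0,512,384,1.5,'w3b')
E
```

```text
[ 0.62293674 -0.27129888  0.08858042] [-9.02969032e+01  2.66473957e-02  1.97471483e+01]
dist/row 0.007915795874056584 turn 0.2528516605809443
[{"x": 0.0006, "y": 0.0066, "z": 0.0044, "turn": -0.25}]
```

View pics/w3b.png

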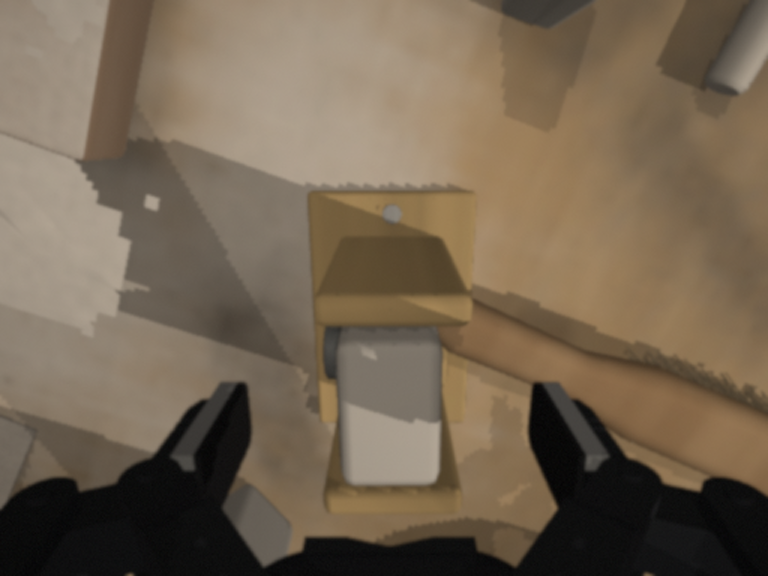

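Emit:
step_arm([
  {"x":0,"y":0.007,"z":0.005,"turn":-0.2,"jaw":0},
  {"x":0,"y":0,"z":0,"turn":0,"jaw":0.3},
  {"x":0,"y":0,"z":0,"turn":0,"jaw":1},
  {"x":0,"y":0,"z":0,"turn":0,"jaw":1},
  {"x":0,"y":0,"z":0,"turn":0,"jaw":1},
  {"x":0,"y":0,"z":0,"turn":0,"jaw":1},
], grip_force=35)

```text
time: 3.3
tool_pos: [0.6235, -0.2676, 0.0852]
tcp_rot: [-90.6, -0.2, 20.0]
ft_force: [0.5, 0.2, -0.6]
gripper_width: 0.0294
```

```bash
python3 - <<'E'
from h import *
s=state();print(s)
snap('wrist','w4')
crop('w4',0,0,512,384,1.5,'w4b')
E
```

```text
{'time': 3.3, 'joint_pos': array([-28.94320348,  36.48647717,  85.51388649,  -0.2678119 ,
        57.4186109 , -48.76723117]), 'joint_vel': array([-0.00977872, -0.04896594,  0.06578585, -0.00339433, -0.06511714,
       -0.07786381]), 'effort': array([ 6.65889384e-03, -6.51940942e+01, -2.28212661e+01, -3.85851832e-02,
       -5.69211342e-02,  1.53563983e-04]), 'tool_pos': array([ 0.62351551, -0.26764377,  0.08521735]), 'tcp_rot': array([-90.58644145,  -0.21197121,  19.96818439]), 'ft_force': array([ 0.51508262,  0.24568481, -0.61754326]), 'moment': array([-0.01135379,  0.01575606, -0.00578704]), 'gripper_width': 0.029402718724555053}
```

View pics/w4b.png

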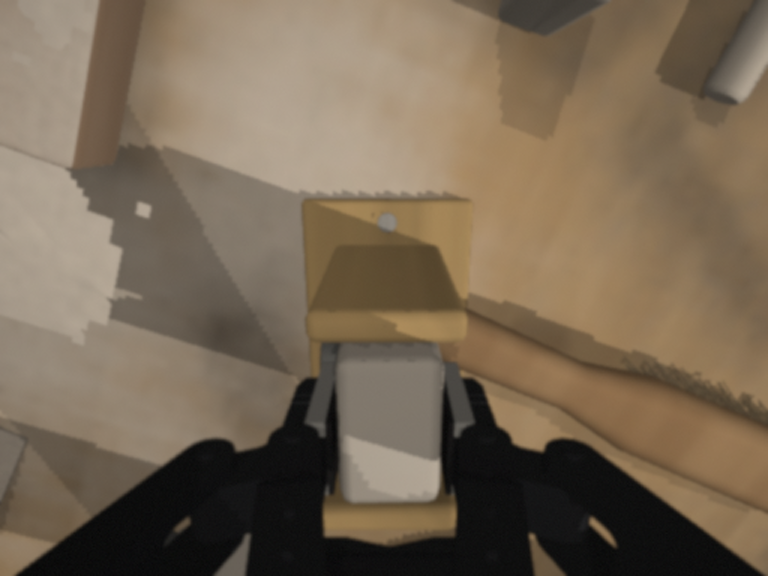

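```bash
python3 - <<'E'
from h import *
plan([.6235,-.2676,.2],20,4,1)
plan([.58,0,.2],9,7,1,start=[.6235,-.2676,.2,20])
E
```

```text
dist/row 0.02869887987163575 turn 0.03281408940014785
[{"x": 0.0, "y": -0.0287, "z": 0.0, "turn": -0.01, "jaw": 1}, {"x": 0.0, "y": -0.0287, "z": 0.0, "turn": -0.01, "jaw": 1}, {"x": 0.0, "y": -0.0287, "z": 0.0, "turn": -0.01, "jaw": 1}, {"x": 0.0, "y": -0.0287, "z": 0.0, "turn": -0.01, "jaw": 1}]
dist/row 0.03873036302964592 turn -11
[{"x": 0.0072, "y": -0.0, "z": 0.038, "turn": 1.57, "jaw": 1}, {"x": 0.0062, "y": -0.0, "z": 0.0382, "turn": 1.57, "jaw": 1}, {"x": 0.0051, "y": -0.0, "z": 0.0384, "turn": 1.57, "jaw": 1}, {"x": 0.0041, "y": -0.0, "z": 0.0385, "turn": 1.57, "jaw": 1}, {"x": 0.003, "y": -0.0, "z": 0.0386, "turn": 1.57, "jaw": 1}, {"x": 0.002, "y": -0.0, "z": 0.0387, "turn": 1.57, "jaw": 1}, {"x": 0.0009, "y": -0.0, "z": 0.0387, "turn": 1.57, "jaw": 1}]
```

Emit:
step_arm([
  {"x":0,"y":-0.01,"z":0,"turn":0,"jaw":1},
  {"x":0,"y":-0.025,"z":0,"turn":0,"jaw":1},
  {"x":0,"y":-0.03,"z":0,"turn":0,"jaw":1},
  {"x":0,"y":-0.03,"z":0,"turn":0,"jaw":1},
  {"x":0,"y":-0.02,"z":0,"turn":0,"jaw":1},
])

```text
time: 3.98
tool_pos: [0.621, -0.2658, 0.2029]
tcp_rot: [-90.3, -0.0, 20.0]
ft_force: [0.5, 0.0, -1.3]
gripper_width: 0.0298
```

Emit:
step_arm([
  {"x":0.004,"y":0,"z":0.02,"turn":1.6,"jaw":1},
  {"x":0.006,"y":0,"z":0.038,"turn":1.6,"jaw":1},
  {"x":0.005,"y":0,"z":0.038,"turn":1.6,"jaw":1},
  {"x":0.004,"y":0,"z":0.0385,"turn":1.6,"jaw":1},
  {"x":0.003,"y":0,"z":0.0385,"turn":1.6,"jaw":1},
  {"x":0.002,"y":0,"z":0.0385,"turn":1.6,"jaw":1},
  {"x":0.001,"y":0,"z":0.0385,"turn":1.6,"jaw":1},
  {"x":0,"y":0,"z":0.015,"turn":0,"jaw":1},
])

```text
time: 4.97
tool_pos: [0.5805, 0.0025, 0.2082]
tcp_rot: [-90.7, -0.6, 8.2]
ft_force: [-0.0, -0.5, -1.2]
gripper_width: 0.0291
```

```bash
python3 - <<'E'
from h import *
s=state();print(s['tool_pos'],s['tcp_rot'],s['gripper_width'])
snap('wrist','w5')
crop('w5',0,0,512,384,1.5,'w5b')
snap('scene','s5')
crop('s5',180,100,440,290,3,'s5b')
plan([.58,0,.082],s['tcp_rot'][2],4,1)
E
```

```text
[0.58053829 0.00248735 0.2082219 ] [-90.65673787  -0.58834051   8.20256796] 0.029121440784155607
dist/row 0.03155194013133084 turn -0.038334911748677314
[{"x": -0.0003, "y": 0.0315, "z": -0.0004, "turn": 0.01, "jaw": 1}, {"x": -0.0003, "y": 0.0315, "z": -0.0004, "turn": 0.01, "jaw": 1}, {"x": -0.0003, "y": 0.0315, "z": -0.0004, "turn": 0.01, "jaw": 1}, {"x": -0.0003, "y": 0.0315, "z": -0.0004, "turn": 0.01, "jaw": 1}]
```

View pics/w5b.png

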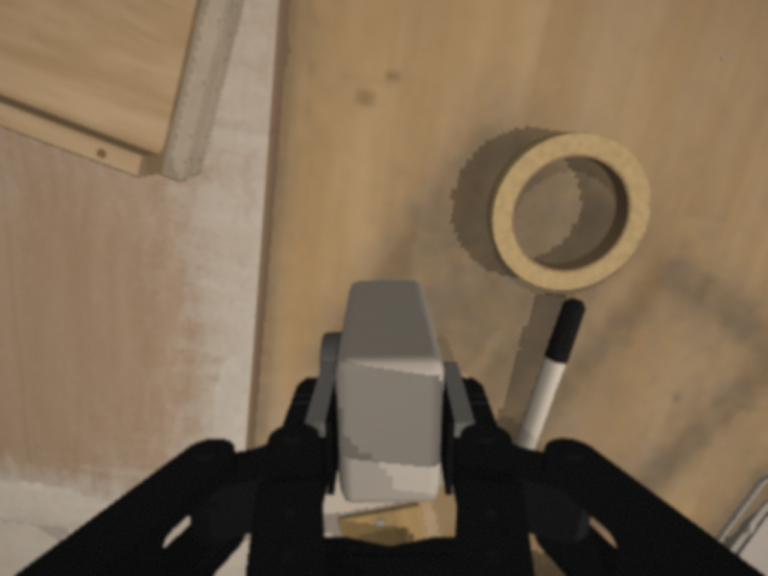

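View pics/s5b.png

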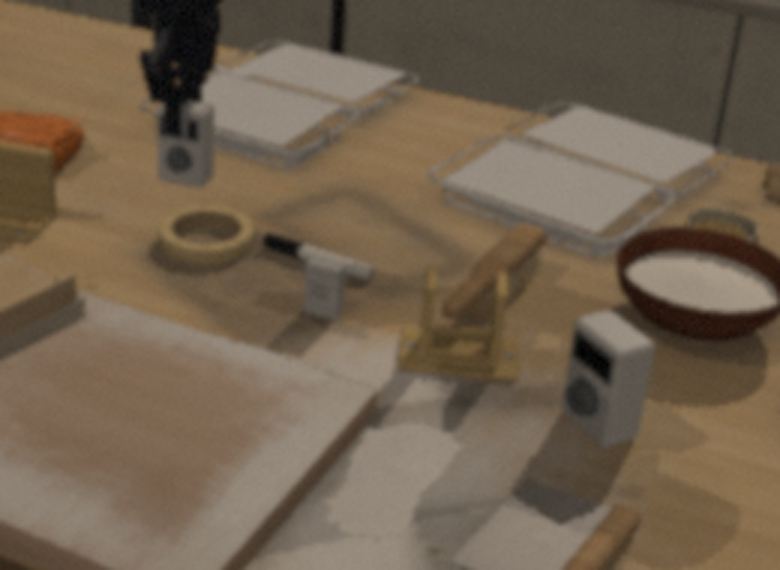

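Emit:
step_arm([
  {"x":0,"y":0.02,"z":0,"turn":0,"jaw":1},
  {"x":0,"y":0.032,"z":0,"turn":0,"jaw":1},
  {"x":0,"y":0.032,"z":0,"turn":0,"jaw":1},
  {"x":0,"y":0.027,"z":0,"turn":0,"jaw":1},
  {"x":0,"y":0.008,"z":0,"turn":0,"jaw":1},
  {"x":0,"y":0,"z":0,"turn":0,"jaw":1},
])

```text
time: 5.82
tool_pos: [0.5881, -0.0081, 0.0889]
tcp_rot: [-91.0, -1.0, 8.1]
ft_force: [0.5, -0.6, -1.4]
gripper_width: 0.0298
```

Emit:
step_arm([
  {"x":0,"y":0.012,"z":0,"turn":0,"jaw":1},
  {"x":0,"y":0.003,"z":0,"turn":0,"jaw":1},
])

```text
time: 6.08
tool_pos: [0.5901, -0.0091, 0.0751]
tcp_rot: [-91.1, -1.2, 8.1]
ft_force: [0.6, -0.2, -0.7]
gripper_width: 0.0293
```

Emit:
step_arm([
  {"x":0,"y":0.002,"z":0,"turn":0,"jaw":1},
  {"x":0,"y":0.001,"z":0,"turn":0,"jaw":1},
])

```text
time: 6.32
tool_pos: [0.5909, -0.0094, 0.074]
tcp_rot: [-91.2, -1.3, 8.2]
ft_force: [-3.3, -0.2, 7.8]
gripper_width: 0.0291
```

Touching down (about 9 N up). Open.

Emit:
step_arm([
  {"x":0,"y":0,"z":0,"turn":0,"jaw":0.5},
  {"x":0,"y":0,"z":0,"turn":0,"jaw":0.2},
  {"x":0,"y":0,"z":0,"turn":0,"jaw":0},
  {"x":0,"y":0,"z":0,"turn":0,"jaw":0},
  {"x":0,"y":0,"z":0,"turn":0,"jaw":0},
])

```text
time: 6.95
tool_pos: [0.5922, -0.0093, 0.0752]
tcp_rot: [-91.2, -1.5, 8.2]
ft_force: [-0.5, 1.0, 0.2]
gripper_width: 0.085
```

```bash
python3 - <<'E'
from h import *
s=state();print(s['tool_pos'],s['tcp_rot'],s['gripper_width'],s['ft_force'])
snap('wrist','w6')
crop('w6',0,0,512,384,1.5,'w6b')
E
```

```text
[ 0.59216189 -0.00925708  0.0752484 ] [-91.1966983   -1.47470282   8.21098662] 0.085006407852157 [-0.49332799  1.01857914  0.17349074]
```

View pics/w6b.png

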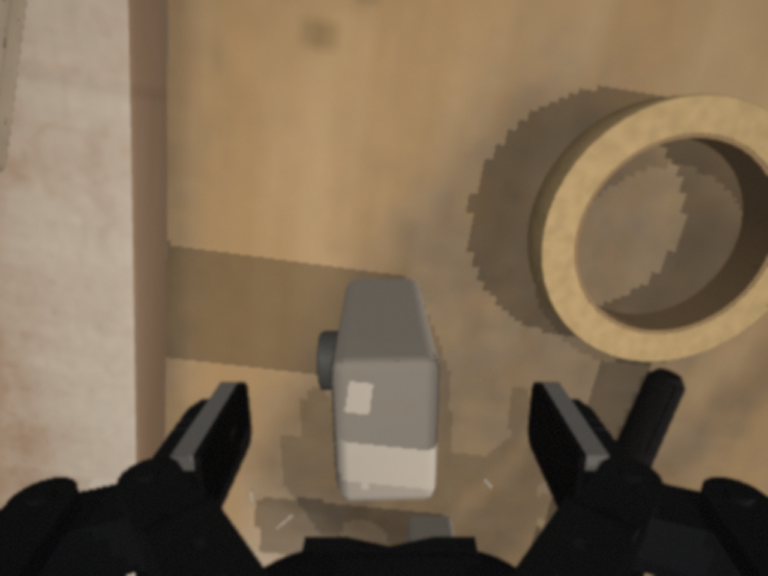

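Emit:
step_arm([
  {"x":0,"y":-0.03,"z":0,"turn":0,"jaw":0},
  {"x":0,"y":-0.05,"z":0,"turn":0,"jaw":0},
  {"x":0,"y":-0.02,"z":0,"turn":-10,"jaw":0},
  {"x":0,"y":0,"z":0,"turn":-10,"jaw":0},
  {"x":0,"y":0,"z":0,"turn":-10,"jaw":0},
  {"x":0,"y":0,"z":0,"turn":-10,"jaw":0},
  {"x":0,"y":0,"z":0,"turn":-10,"jaw":0},
  {"x":0,"y":0,"z":0,"turn":-10,"jaw":0},
  {"x":0,"y":0,"z":0,"turn":-10,"jaw":0},
  {"x":0,"y":0,"z":0,"turn":-10,"jaw":0},
  {"x":0,"y":0,"z":0,"turn":-10,"jaw":0},
  {"x":0,"y":0,"z":0,"turn":0,"jaw":0},
])

```text
time: 8.5
tool_pos: [0.5882, -0.0075, 0.1777]
tcp_rot: [-91.3, 1.2, 101.0]
ft_force: [0.1, -0.1, -0.2]
gripper_width: 0.0853
```

```bash
python3 - <<'E'
from h import *
s=state();print(s['time'],s['tool_pos'],s['tcp_rot'],s['joint_pos'])
print(R.from_euler('xyz',s['tcp_rot'],degrees=True).as_matrix()[:,1])
snap('wrist','w7')
crop('w7',0,0,512,384,1.5,'w7b')
snap('scene','s7')
crop('s7',180,100,380,220,4,'s7b')
E
```

```text
8.5 [ 0.58817046 -0.00748333  0.17765702] [-91.29877922   1.22822758 101.02862654] [  -7.00015065   23.51659342   94.31485422   -0.87919087   60.55617399
 -107.62128248]
[ 0.02634687 -0.0166977  -0.9995134 ]
```

View pics/w7b.png

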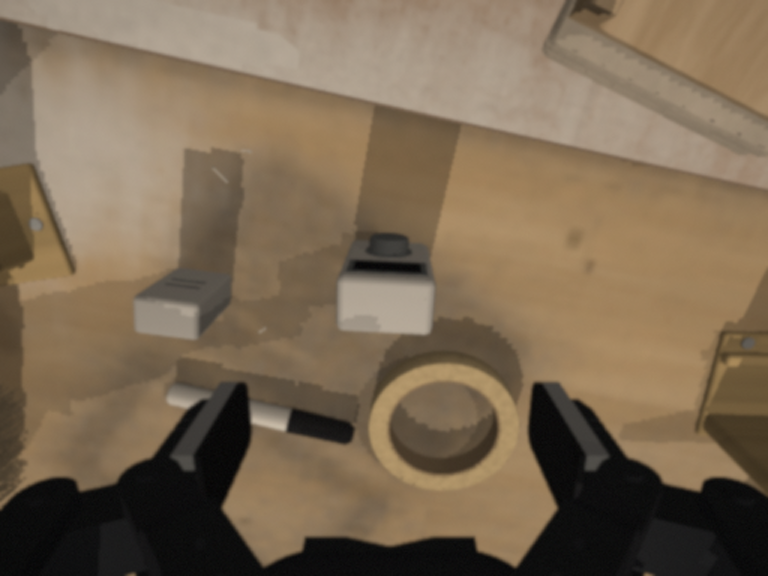

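View pics/s7b.png

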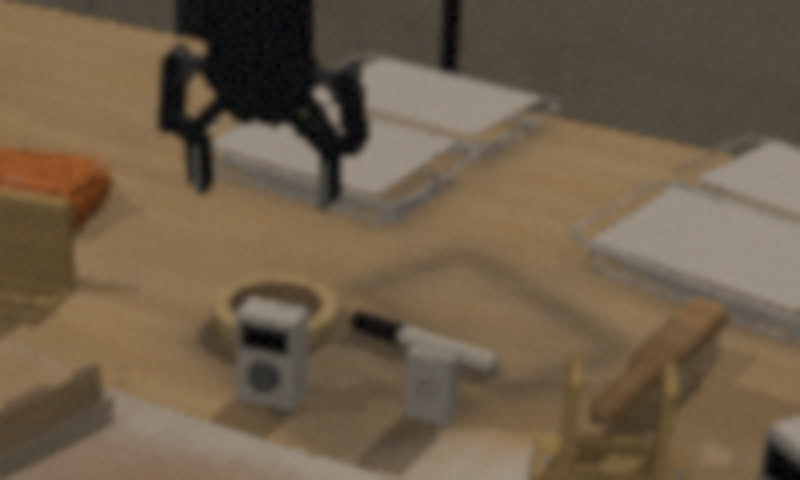

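```bash
python3 - <<'E'
from h import *
np.set_printoptions(precision=4,suppress=True)
q=lambda l,u,v,z:(lambda p:(print(l,p),p)[1])(pix('w7',(u+.5)/1.5-.5,(v+.5)/1.5-.5,z))
a=q('fl',340,276,.076);b=q('fr',434,278,.076);c=q('bl',340,331,.076);d=q('br',433,333,.076)
print((a+b+c+d)/4)
for m,n in((a,b),(c,d)): e=n-m; print(np.degrees(np.arctan2(-e[0],e[1])),np.linalg.norm(e))
q('tape near',452,365,.018)
# stand
q('stand lip l',722,345,.014);q('foot r',697,430,.0)
q('button',388,240,.028)
E
```

```text
fl [ 0.5796 -0.0342  0.076 ]
fr [0.5717 0.0095 0.076 ]
bl [ 0.6076 -0.0297  0.076 ]
br [0.5995 0.0153 0.076 ]
[ 0.5896 -0.0097  0.076 ]
10.165857789110044 0.04437364386011475
10.259283679736168 0.045724260633855804
tape near [0.6439 0.0415 0.018 ]
stand lip l [0.5979 0.2037 0.014 ]
foot r [0.6677 0.2252 0.    ]
button [ 0.5696 -0.0142  0.028 ]
```

```bash
cat >> h.py <<'E'
def plan2(tgt,yaw,N,jaw=0):
    s=state(); p=np.array(s['tool_pos']); M=R.from_euler('xyz',s['tcp_rot'],degrees=True).as_matrix()
    dy=(yaw-s['tcp_rot'][2]+180)%360-180; d=(np.array(tgt)-p)/N; rows=[]
    for i in range(N):
        Mi=M@R.from_euler('y',-dy*i/N,degrees=True).as_matrix(); v=Mi.T@d
        rows.append(dict(x=round(float(v[0]),4),y=round(float(v[1]),4),z=round(float(v[2]),4),turn=round(float(-dy/N),2),jaw=jaw))
    print('at',p.round(4),s['tcp_rot'].round(2),'tilt',M[:2,1].round(4),'dist/row',np.linalg.norm(d).round(4),'dyaw',round(dy,2)); print(json.dumps(rows))
E
python3 - <<'E'
from h import *
plan2([.590,-.010,.075],99,4)
E
```

```text
at [ 0.5882 -0.0075  0.1777] [-91.3    1.23 100.91] tilt [ 0.0264 -0.0168] dist/row 0.0257 dyaw -1.91
[{"x": -0.0002, "y": 0.0257, "z": 0.0003, "turn": 0.48, "jaw": 0}, {"x": -0.0002, "y": 0.0257, "z": 0.0003, "turn": 0.48, "jaw": 0}, {"x": -0.0002, "y": 0.0257, "z": 0.0003, "turn": 0.48, "jaw": 0}, {"x": -0.0002, "y": 0.0257, "z": 0.0003, "turn": 0.48, "jaw": 0}]
```

Emit:
step_arm([
  {"x":0,"y":0.025,"z":0,"turn":0.6,"jaw":0},
  {"x":0,"y":0.03,"z":0,"turn":0.6,"jaw":0},
  {"x":0,"y":0.025,"z":0,"turn":0.6,"jaw":0},
  {"x":0,"y":0.015,"z":0,"turn":0,"jaw":0},
  {"x":0,"y":0,"z":0,"turn":0,"jaw":0},
])

```text
time: 9.22
tool_pos: [0.5923, -0.0093, 0.0812]
tcp_rot: [-91.5, 1.2, 98.3]
ft_force: [0.1, -0.4, 0.5]
gripper_width: 0.0852
```

```bash
python3 - <<'E'
from h import *
plan2([.590,-.010,.055],99,1)
snap('wrist','w8')
crop('w8',0,0,512,384,1.5,'w8b')
E
```

```text
at [ 0.5923 -0.0093  0.0812] [-91.53   1.21  98.29] tilt [ 0.0295 -0.0171] dist/row 0.0264 dyaw 0.71
[{"x": 0.0002, "y": 0.0262, "z": 0.0031, "turn": -0.71, "jaw": 0}]
```

View pics/w8b.png

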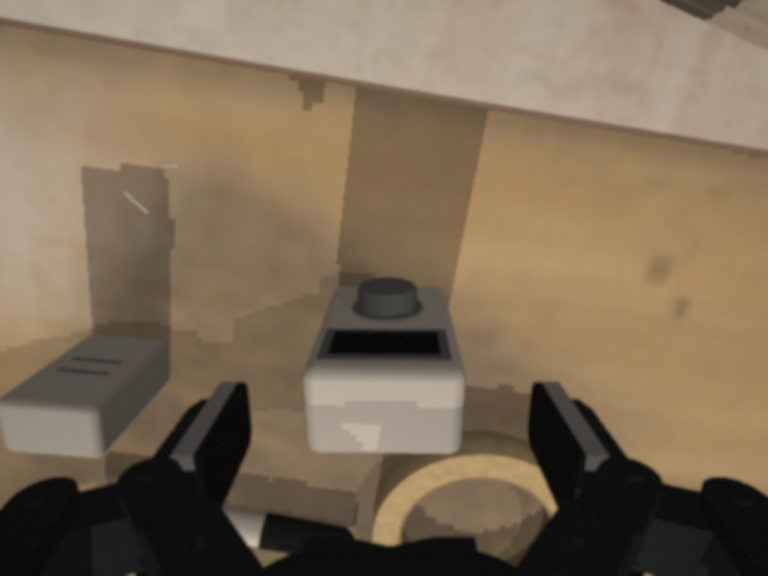

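Emit:
step_arm([
  {"x":0,"y":0.026,"z":0.003,"turn":0,"jaw":0},
  {"x":0,"y":0,"z":0,"turn":0,"jaw":0.2},
  {"x":0,"y":0,"z":0,"turn":0,"jaw":1},
  {"x":0,"y":0,"z":0,"turn":0,"jaw":1},
  {"x":0,"y":0,"z":0,"turn":0,"jaw":1},
], grip_force=40)

```text
time: 9.9
tool_pos: [0.5951, -0.0106, 0.0613]
tcp_rot: [-92.1, 1.4, 98.2]
ft_force: [0.1, 0.1, -0.9]
gripper_width: 0.0475
```

```bash
python3 - <<'E'
from h import *
print(state()['gripper_width'])
plan2([.590,-.010,.16],99,4)
snap('wrist','w9')
crop('w9',0,0,512,384,1.5,'w9b')
E
```

```text
0.04750286452666643
at [ 0.5951 -0.0106  0.0613] [-92.13   1.37  98.22] tilt [ 0.0402 -0.0184] dist/row 0.0247 dyaw 0.78
[{"x": -0.0003, "y": -0.0247, "z": 0.0003, "turn": -0.19, "jaw": 0}, {"x": -0.0003, "y": -0.0247, "z": 0.0003, "turn": -0.19, "jaw": 0}, {"x": -0.0003, "y": -0.0247, "z": 0.0003, "turn": -0.19, "jaw": 0}, {"x": -0.0003, "y": -0.0247, "z": 0.0003, "turn": -0.19, "jaw": 0}]
```

View pics/w9b.png

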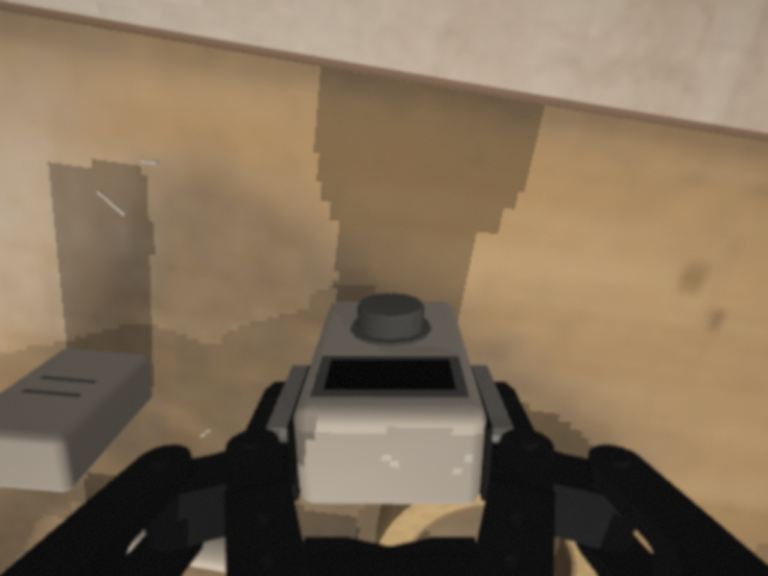

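```bash
python3 - <<'E'
from h import *
np.set_printoptions(precision=4,suppress=True)
q=lambda l,u,v,z,i='w9':(lambda p:(print(l,p),p)[1])(pix(i,(u+.5)/1.5-.5,(v+.5)/1.5-.5,z))
a=q('fl',298,406,.076);b=q('fr',486,406,.076);c=q('bl',301,503,.076);d=q('br',481,503,.076)
print((a+b+c+d)/4)
a=q('fl',306,373,.076,'w8');b=q('fr',463,373,.076,'w8');c=q('bl',309,452,.076,'w8');d=q('br',461,452,.076,'w8')
print((a+b+c+d)/4)
E
```

```text
fl [ 0.5801 -0.0338  0.076 ]
fr [0.5728 0.0109 0.076 ]
bl [ 0.6098 -0.0306  0.076 ]
br [0.6019 0.0159 0.076 ]
[ 0.5911 -0.0094  0.076 ]
fl [ 0.5801 -0.0341  0.076 ]
fr [0.5731 0.0097 0.076 ]
bl [ 0.6068 -0.0308  0.076 ]
br [0.5995 0.0143 0.076 ]
[ 0.5899 -0.0102  0.076 ]
```

Emit:
step_arm([
  {"x":0,"y":-0.02,"z":0,"turn":0,"jaw":1},
  {"x":0,"y":-0.04,"z":0,"turn":0,"jaw":1},
  {"x":0,"y":-0.05,"z":0,"turn":0,"jaw":1},
  {"x":0,"y":-0.03,"z":0,"turn":0,"jaw":1},
  {"x":0,"y":0,"z":0,"turn":0,"jaw":1},
])

```text
time: 10.58
tool_pos: [0.5884, -0.0078, 0.2046]
tcp_rot: [-92.0, 1.3, 98.2]
ft_force: [1.0, 0.0, -1.5]
gripper_width: 0.0477
```

```bash
python3 - <<'E'
from h import *
s=state();plan2(s['tool_pos'],s['tcp_rot'][2],1)
snap('wrist','w10')
crop('w10',0,0,512,384,1.5,'w10b')
E
```

```text
at [ 0.5884 -0.0078  0.2046] [-92.     1.34  98.22] tilt [ 0.0379 -0.0182] dist/row 0.0 dyaw 0.0
[{"x": 0.0, "y": 0.0, "z": 0.0, "turn": -0.0, "jaw": 0}]
```

View pics/w10b.png

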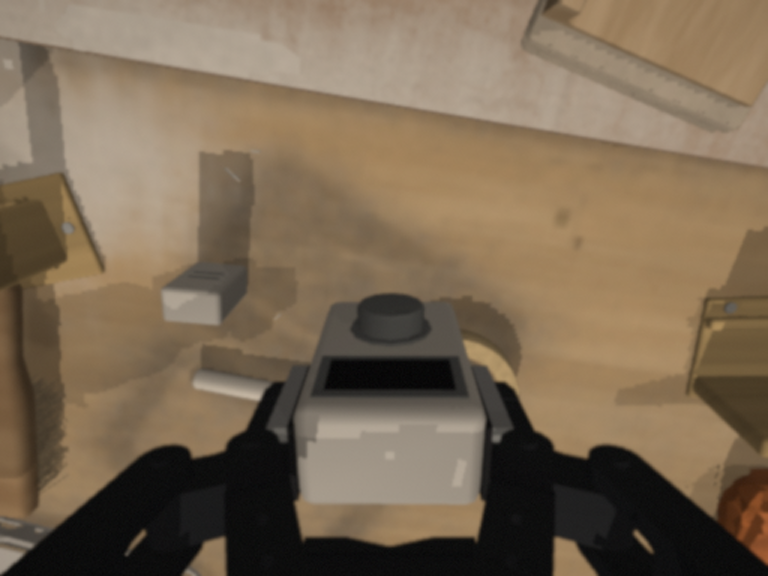

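```bash
python3 - <<'E'
from h import *
plan2([.65,.15,.22],98.5,5,1)
E
```

```text
at [ 0.5874 -0.0078  0.2031] [-91.86   1.3   98.22] tilt [ 0.0353 -0.0179] dist/row 0.0341 dyaw 0.28
[{"x": 0.0294, "y": -0.0035, "z": -0.017, "turn": -0.06, "jaw": 1}, {"x": 0.0293, "y": -0.0035, "z": -0.0171, "turn": -0.06, "jaw": 1}, {"x": 0.0293, "y": -0.0035, "z": -0.0171, "turn": -0.06, "jaw": 1}, {"x": 0.0293, "y": -0.0035, "z": -0.0171, "turn": -0.06, "jaw": 1}, {"x": 0.0293, "y": -0.0035, "z": -0.0171, "turn": -0.06, "jaw": 1}]
```

Emit:
step_arm([
  {"x":0.015,"y":-0.003,"z":-0.01,"turn":0,"jaw":1},
  {"x":0.029,"y":-0.0035,"z":-0.017,"turn":0,"jaw":1},
  {"x":0.029,"y":-0.0035,"z":-0.017,"turn":0,"jaw":1},
  {"x":0.029,"y":-0.0035,"z":-0.017,"turn":0,"jaw":1},
  {"x":0.029,"y":-0.0035,"z":-0.017,"turn":0,"jaw":1},
  {"x":0.015,"y":0,"z":-0.007,"turn":0,"jaw":1},
  {"x":0,"y":0,"z":0,"turn":0,"jaw":1},
  {"x":0,"y":0,"z":0,"turn":0,"jaw":1},
])

```text
time: 11.62
tool_pos: [0.6468, 0.1586, 0.2059]
tcp_rot: [-90.7, 1.1, 98.2]
ft_force: [0.4, 0.8, -0.6]
gripper_width: 0.0477
```

```bash
python3 - <<'E'
from h import *
s=state();plan2(s['tool_pos'],s['tcp_rot'][2],1); print(s['joint_pos'])
snap('wrist','w11')
crop('w11',0,0,512,384,1.5,'w11b')
E
```

```text
at [0.6468 0.1586 0.2059] [-90.66   1.13  98.22] tilt [ 0.0143 -0.0179] dist/row 0.0 dyaw 0.0
[{"x": 0.0, "y": 0.0, "z": 0.0, "turn": -0.0, "jaw": 0}]
[  8.43755482  28.18141245  81.50184333  -1.21161847  69.66103188
 -89.37802054]
```

View pics/w11b.png

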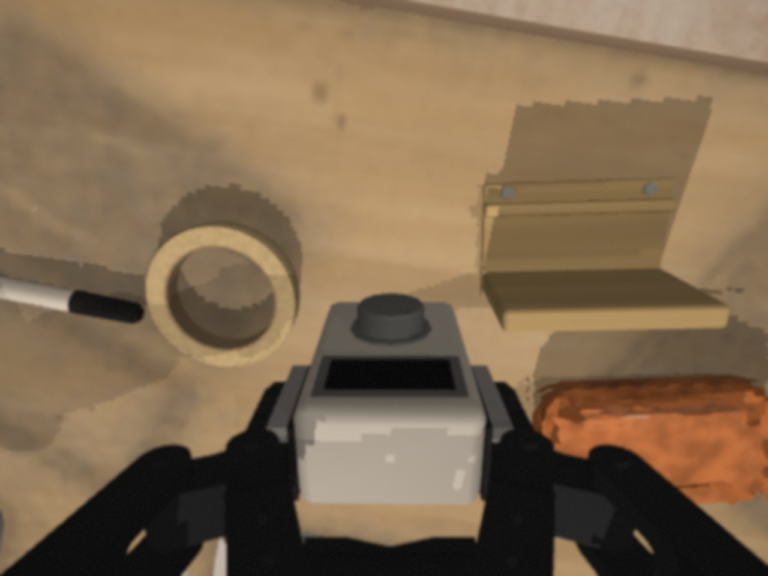

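```bash
python3 - <<'E'
from h import *
crop('w11',310,110,500,230,4,'w11c')
E
```

```text
(no output)
```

View pics/w11c.png

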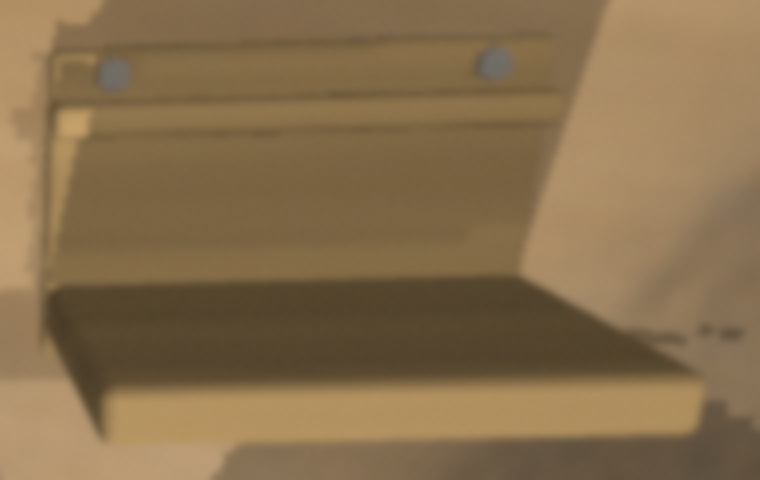

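```bash
python3 - <<'E'
from h import *
np.set_printoptions(precision=4,suppress=True)
def q(u,v,z): return pix('w11',310+(u+.5)/4-.5,110+(v+.5)/4-.5,z)
pts=[((53,52),(550,38),.006,-.039),((52,105),(562,93),.014,-.027),((90,134),(555,124),.014,-.019),((55,285),(520,276),.006,.019),((105,388),(703,376),.08,.019),((105,441),(697,430),.08,.033)]
th=np.radians(8.7)
for a,b,z,sx in pts:
    A=q(*a,z);B=q(*b,z);d=B-A;m=(A+B)/2
    yaw=np.degrees(np.arctan2(-d[0],d[1]))
    print(A[:2],B[:2],'yaw',round(yaw,2),'len',np.linalg.norm(d).round(4),'origin',(m[:2]-sx*np.array([np.cos(th),np.sin(th)])))
E
```

```text
[0.5926 0.2093] [0.5725 0.3246] yaw 9.88 len 0.117 origin [0.6211 0.2729]
[0.604  0.2101] [0.584 0.327] yaw 9.7 len 0.1186 origin [0.6207 0.2727]
[0.6094 0.2205] [0.5912 0.3278] yaw 9.62 len 0.1089 origin [0.6191 0.277 ]
[0.6496 0.2219] [0.63   0.3365] yaw 9.73 len 0.1163 origin [0.621  0.2763]
[0.6495 0.2194] [0.6293 0.3345] yaw 9.95 len 0.1168 origin [0.6206 0.274 ]
[0.6607 0.2219] [0.6405 0.3375] yaw 9.95 len 0.1174 origin [0.618  0.2747]
```

```bash
python3 - <<'E'
from h import *
plan2([.627,.2725,.2],98.3,4,1)
E
```

```text
at [0.6467 0.1585 0.2059] [-90.66   1.12  98.2 ] tilt [ 0.0143 -0.0177] dist/row 0.029 dyaw 0.1
[{"x": 0.0289, "y": 0.0009, "z": 0.0008, "turn": -0.03, "jaw": 1}, {"x": 0.0289, "y": 0.0009, "z": 0.0008, "turn": -0.03, "jaw": 1}, {"x": 0.0289, "y": 0.0009, "z": 0.0008, "turn": -0.03, "jaw": 1}, {"x": 0.0289, "y": 0.0009, "z": 0.0008, "turn": -0.03, "jaw": 1}]
```

Emit:
step_arm([
  {"x":0.015,"y":0,"z":0.001,"turn":0,"jaw":1},
  {"x":0.029,"y":0,"z":0.001,"turn":0,"jaw":1},
  {"x":0.029,"y":0.001,"z":0.001,"turn":0,"jaw":1},
  {"x":0.029,"y":0.001,"z":0.001,"turn":0,"jaw":1},
  {"x":0.01,"y":0,"z":0,"turn":0,"jaw":1},
  {"x":0,"y":0,"z":0,"turn":0,"jaw":1},
])

```text
time: 12.42
tool_pos: [0.6251, 0.2698, 0.2024]
tcp_rot: [-90.7, 1.1, 97.8]
ft_force: [-0.6, 0.1, -1.3]
gripper_width: 0.0477
```

```bash
python3 - <<'E'
from h import *
plan2([.627,.2725,.105],98.3,3,1)
snap('wrist','w12')
crop('w12',0,0,512,384,1.5,'w12b')
E
```

```text
at [0.6251 0.2698 0.2024] [-90.65   1.12  97.84] tilt [ 0.014  -0.0178] dist/row 0.0325 dyaw 0.46
[{"x": 0.0015, "y": 0.0325, "z": -0.0004, "turn": -0.15, "jaw": 1}, {"x": 0.0014, "y": 0.0325, "z": -0.0004, "turn": -0.15, "jaw": 1}, {"x": 0.0014, "y": 0.0325, "z": -0.0004, "turn": -0.15, "jaw": 1}]
```

View pics/w12b.png

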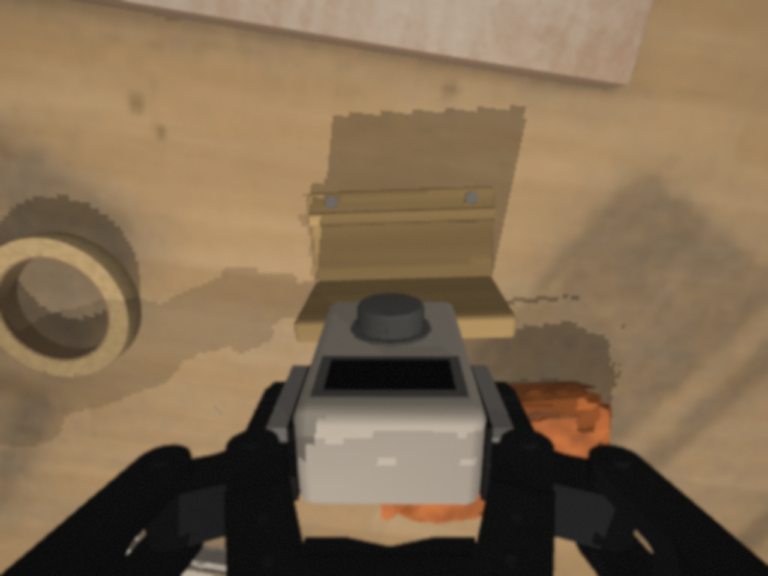

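Emit:
step_arm([
  {"x":0.001,"y":0.02,"z":0,"turn":-0.3,"jaw":1},
  {"x":0.0015,"y":0.03,"z":0,"turn":-0.3,"jaw":1},
  {"x":0.001,"y":0.03,"z":0,"turn":0,"jaw":1},
  {"x":0.001,"y":0.012,"z":0,"turn":0,"jaw":1},
  {"x":0,"y":0,"z":0,"turn":0,"jaw":1},
])

```text
time: 13.1
tool_pos: [0.6284, 0.2666, 0.1109]
tcp_rot: [-90.8, 1.2, 98.1]
ft_force: [0.1, 0.7, -1.6]
gripper_width: 0.0478
```

```bash
python3 - <<'E'
from h import *
plan2([.627,.2725,.069],98.3,2,1)
snap('wrist','w13')
crop('w13',0,0,512,384,1.5,'w13b')
E
```

```text
at [0.6284 0.2666 0.1109] [-90.79   1.22  98.13] tilt [ 0.0167 -0.0192] dist/row 0.0212 dyaw 0.17
[{"x": 0.0035, "y": 0.0209, "z": 0.0006, "turn": -0.08, "jaw": 1}, {"x": 0.0035, "y": 0.0209, "z": 0.0006, "turn": -0.08, "jaw": 1}]
```

View pics/w13b.png

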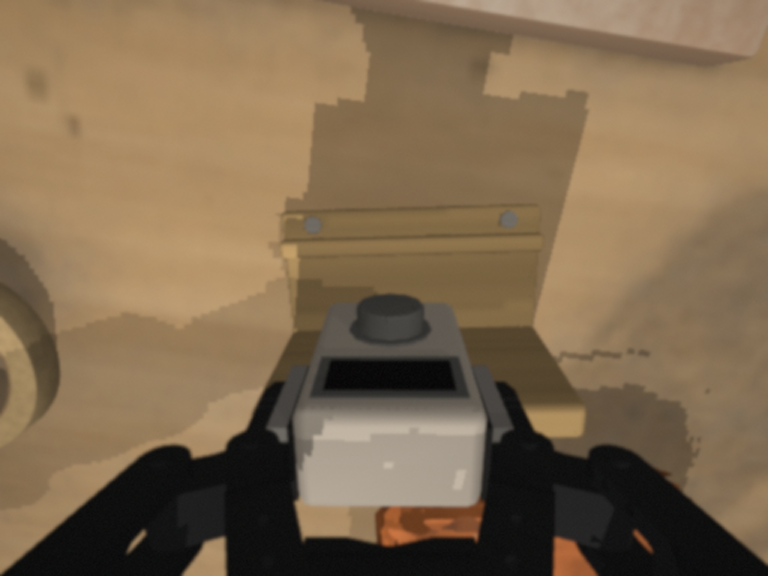

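Emit:
step_arm([
  {"x":0.002,"y":0.02,"z":0.0005,"turn":0,"jaw":1},
  {"x":0.001,"y":0.013,"z":0.0005,"turn":0,"jaw":1},
  {"x":0,"y":0.002,"z":0,"turn":0,"jaw":1},
])

```text
time: 13.52
tool_pos: [0.6283, 0.2687, 0.0783]
tcp_rot: [-90.9, 1.2, 98.1]
ft_force: [-3.6, -1.8, -0.1]
gripper_width: 0.048
```

Emit:
step_arm([
  {"x":0,"y":0,"z":0.003,"turn":0,"jaw":1},
  {"x":0,"y":0,"z":0,"turn":0,"jaw":1},
])

```text
time: 13.78
tool_pos: [0.6268, 0.2688, 0.0794]
tcp_rot: [-91.1, 1.2, 98.1]
ft_force: [0.5, -0.1, -1.3]
gripper_width: 0.0477
```

```bash
python3 - <<'E'
from h import *
print(state()['ft_force'])
plan2([.627,.2695,.069],98.3,1,1)
snap('scene','s14')
crop('s14',120,80,300,220,4,'s14b')
snap('wrist','w14')
crop('w14',0,0,512,384,1.5,'w14b')
E
```

```text
[ 0.50608619 -0.09334023 -1.28579324]
at [0.6268 0.2688 0.0794] [-91.12   1.18  98.13] tilt [ 0.0222 -0.0176] dist/row 0.0104 dyaw 0.17
[{"x": 0.0009, "y": 0.0104, "z": -0.0001, "turn": -0.17, "jaw": 1}]
```

View pics/s14b.png

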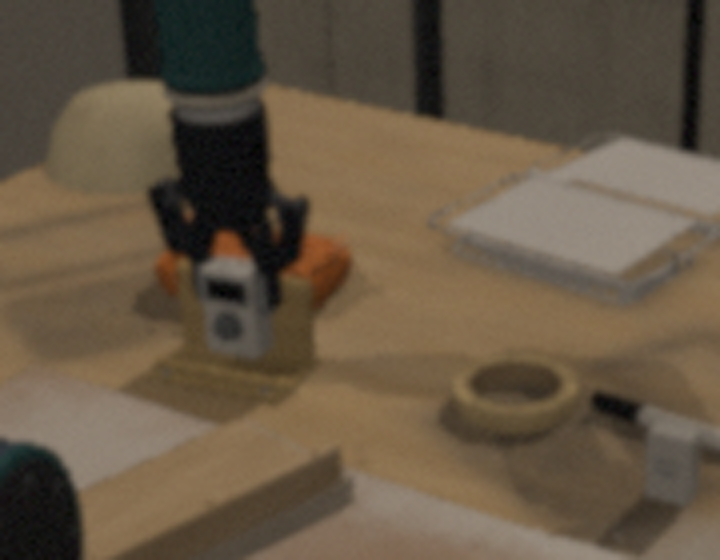

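View pics/w14b.png

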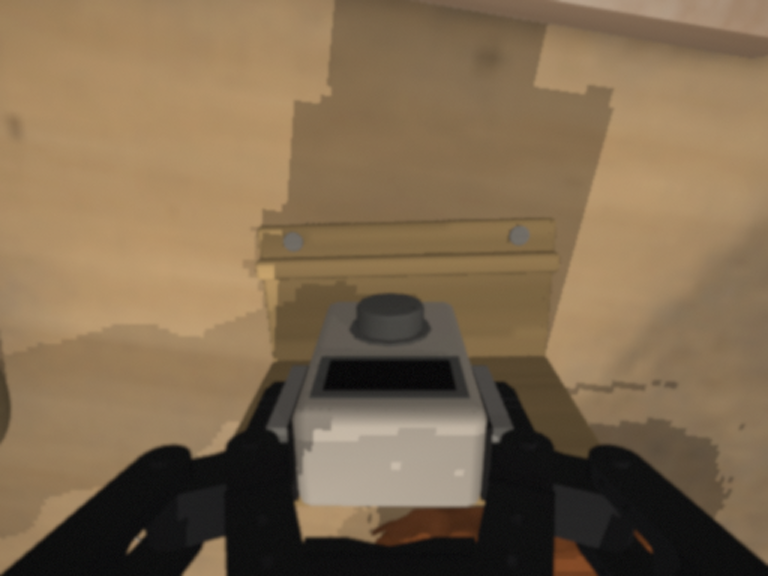

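Emit:
step_arm([
  {"x":0,"y":0.008,"z":0.001,"turn":0,"jaw":1},
  {"x":0,"y":0.003,"z":0,"turn":0,"jaw":1},
])

```text
time: 14.12
tool_pos: [0.627, 0.2687, 0.0686]
tcp_rot: [-91.2, 1.2, 98.1]
ft_force: [-0.8, -0.6, -1.8]
gripper_width: 0.0474
```

Emit:
step_arm([
  {"x":0,"y":0.002,"z":0,"turn":0,"jaw":1},
  {"x":0,"y":0.001,"z":0,"turn":0,"jaw":1},
])

```text
time: 14.38
tool_pos: [0.6269, 0.2685, 0.0649]
tcp_rot: [-91.2, 1.2, 98.1]
ft_force: [0.9, -0.0, -1.7]
gripper_width: 0.0475
```

Emit:
step_arm([
  {"x":0,"y":0.002,"z":0,"turn":0,"jaw":1},
])

```text
time: 14.5
tool_pos: [0.6271, 0.2685, 0.0644]
tcp_rot: [-91.2, 1.2, 98.1]
ft_force: [-6.3, -2.1, 22.1]
gripper_width: 0.0473
```

Emit:
step_arm([
  {"x":0,"y":0,"z":0,"turn":0,"jaw":1},
  {"x":0,"y":0,"z":0,"turn":0,"jaw":0.35},
  {"x":0,"y":0,"z":0,"turn":0,"jaw":0.1},
  {"x":0,"y":0,"z":0,"turn":0,"jaw":0},
  {"x":0,"y":0,"z":0,"turn":0,"jaw":0},
  {"x":0,"y":0,"z":0,"turn":0,"jaw":0},
])

```text
time: 15.25
tool_pos: [0.6279, 0.2688, 0.065]
tcp_rot: [-91.3, 1.1, 98.1]
ft_force: [-0.6, 0.1, 0.4]
gripper_width: 0.0857
```

```bash
python3 - <<'E'
from h import *
s=state();print(s['ft_force'],s['gripper_width'])
plan2(s['tool_pos'],98.3,1,1)
snap('scene','s15')
crop('s15',120,80,300,220,4,'s15b')
snap('wrist','w15')
crop('w15',0,0,512,384,1.5,'w15b')
E
```

```text
[-0.56383654  0.1238362   0.35314341] 0.08566237568679731
at [0.6279 0.2688 0.065 ] [-91.32   1.15  98.12] tilt [ 0.0256 -0.0165] dist/row 0.0 dyaw 0.18
[{"x": 0.0, "y": 0.0, "z": 0.0, "turn": -0.18, "jaw": 1}]
```

View pics/s15b.png

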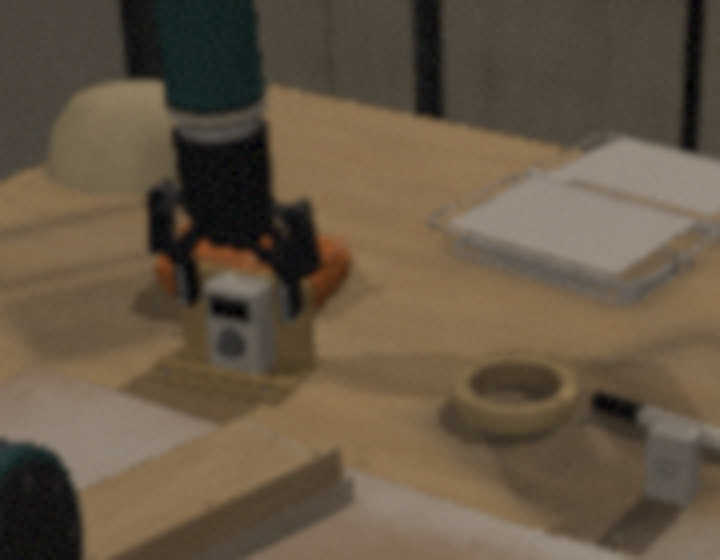

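View pics/w15b.png

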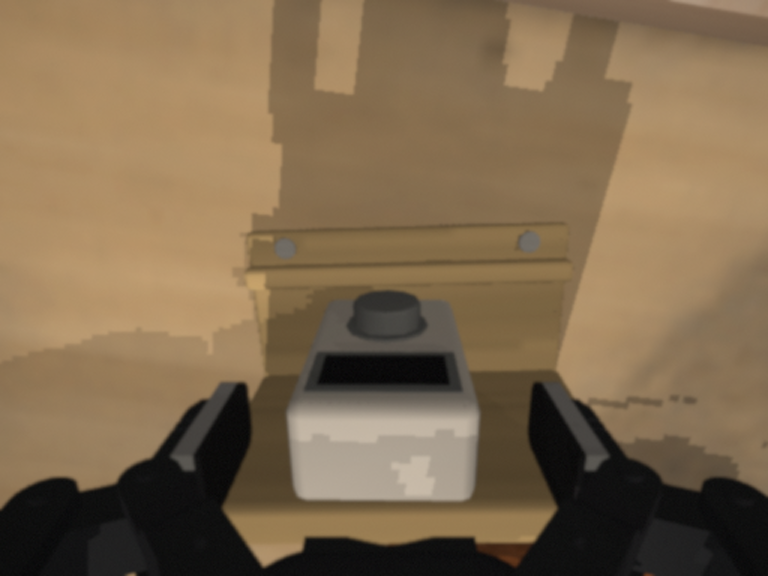

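```bash
python3 - <<'E'
from h import *
np.set_printoptions(precision=4,suppress=True)
O=np.array([.6205,.2735]);th=np.radians(9.7);C=np.array([[np.cos(th),np.sin(th)],[-np.sin(th),np.cos(th)]])
q=lambda l,u,v,z:print(l,C@(pix('w15',(u+.5)/1.5-.5,(v+.5)/1.5-.5,z)[:2]-O))
q('fl',291,413,.082);q('fr',477,410,.082);q('bl',295,499,.082);q('br',473,499,.082)
q('btn top',388,300,.034)
q('lip in l',300,284,.014);q('lip in r',560,278,.014);q('bb base',330,374,.006);q('bb base',500,371,.006)
q('bb top l',225,510,.08);q('bb top',540,505,.08)
E
```

```text
fl [-0.0115 -0.0276]
fr [-0.0117  0.0166]
bl [ 0.0141 -0.029 ]
br [0.0145 0.0164]
btn top [-0.0217 -0.0052]
lip in l [-0.0211 -0.0379]
lip in r [-0.0214  0.0561]
bb base [ 0.0206 -0.0308]
bb base [0.0204 0.0383]
bb top l [ 0.0194 -0.0485]
bb top [0.0184 0.0341]
```

Emit:
step_arm([
  {"x":0,"y":-0.02,"z":0,"turn":0,"jaw":0},
  {"x":0,"y":-0.04,"z":0,"turn":0,"jaw":0},
  {"x":0,"y":-0.03,"z":0,"turn":0,"jaw":0},
  {"x":0,"y":0,"z":0,"turn":0,"jaw":0},
])

```text
time: 15.85
tool_pos: [0.6262, 0.2706, 0.1613]
tcp_rot: [-91.4, 1.1, 98.1]
ft_force: [0.0, -0.5, -1.0]
gripper_width: 0.0852
```

```bash
python3 - <<'E'
from h import *
plan2([.578,.260,.165],99,3,1)
E
```

```text
at [0.6262 0.2706 0.1613] [-91.44   1.12  98.12] tilt [ 0.0276 -0.0158] dist/row 0.0165 dyaw 0.88
[{"x": -0.0013, "y": -0.0016, "z": 0.0164, "turn": -0.29, "jaw": 1}, {"x": -0.0012, "y": -0.0016, "z": 0.0164, "turn": -0.29, "jaw": 1}, {"x": -0.0011, "y": -0.0016, "z": 0.0164, "turn": -0.29, "jaw": 1}]
```

Emit:
step_arm([
  {"x":-0.001,"y":-0.002,"z":0.016,"turn":-0.3,"jaw":1},
  {"x":-0.001,"y":-0.0015,"z":0.016,"turn":-0.3,"jaw":1},
  {"x":-0.001,"y":-0.0015,"z":0.015,"turn":-0.3,"jaw":1},
  {"x":0,"y":0,"z":0,"turn":0,"jaw":1},
  {"x":0,"y":0,"z":0,"turn":0,"jaw":1},
])

```text
time: 16.48
tool_pos: [0.5723, 0.2588, 0.1621]
tcp_rot: [-91.0, 1.2, 99.1]
ft_force: [-0.2, -0.0, -0.6]
gripper_width: 0.0002
```

```bash
python3 - <<'E'
from h import *
print(state()['gripper_width'])
plan2([.578,.260,.075],99.5,3,1)
snap('wrist','w16')
crop('w16',0,0,512,384,1.5,'w16b')
np.set_printoptions(precision=4,suppress=True)
O=np.array([.6205,.2735]);th=np.radians(9.7);C=np.array([[np.cos(th),np.sin(th)],[-np.sin(th),np.cos(th)]])
E
```

```text
0.00015784607691527252
at [0.5723 0.2588 0.1621] [-90.97   1.22  99.11] tilt [ 0.0201 -0.0183] dist/row 0.0291 dyaw 0.39
[{"x": 0.0007, "y": 0.0291, "z": -0.0015, "turn": -0.13, "jaw": 1}, {"x": 0.0007, "y": 0.0291, "z": -0.0015, "turn": -0.13, "jaw": 1}, {"x": 0.0007, "y": 0.0291, "z": -0.0015, "turn": -0.13, "jaw": 1}]
```

View pics/w16b.png

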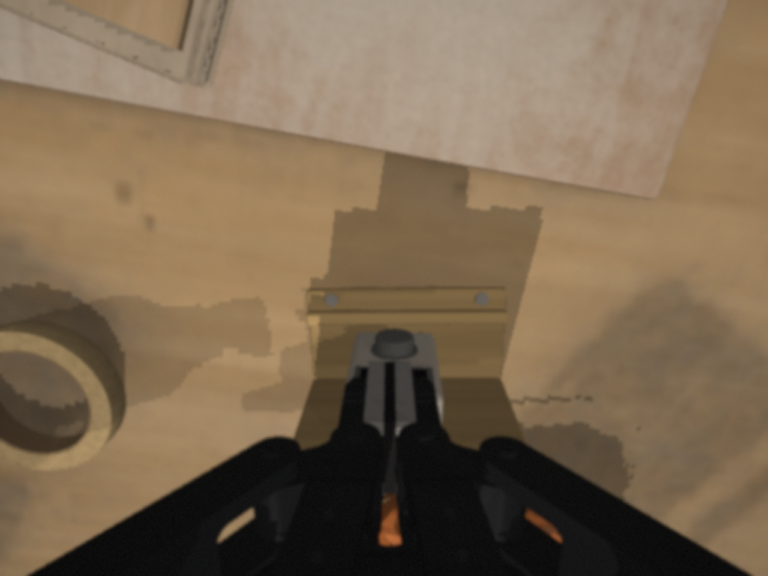

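Emit:
step_arm([
  {"x":0.0005,"y":0.025,"z":0,"turn":0,"jaw":1},
  {"x":0.0005,"y":0.035,"z":0,"turn":0,"jaw":1},
  {"x":0.0005,"y":0.025,"z":0,"turn":0,"jaw":1},
  {"x":0,"y":0.012,"z":0,"turn":0,"jaw":1},
  {"x":0,"y":0,"z":0,"turn":0,"jaw":1},
])

```text
time: 17.15
tool_pos: [0.5775, 0.2593, 0.0624]
tcp_rot: [-91.2, 1.2, 99.1]
ft_force: [-0.8, -0.3, 0.9]
gripper_width: 0.0002
```

```bash
python3 - <<'E'
from h import *
print(state()['ft_force'])
plan2([.578,.260,.052],99.5,1,1)
snap('wrist','w17')
crop('w17',0,0,512,384,1.5,'w17b')
snap('scene','s17')
crop('s17',120,80,300,220,4,'s17b')
E
```

```text
[-0.80685432 -0.30115304  0.887637  ]
at [0.5775 0.2593 0.0624] [-91.16   1.19  99.07] tilt [ 0.0232 -0.0173] dist/row 0.0105 dyaw 0.43
[{"x": 0.0008, "y": 0.0104, "z": -0.0004, "turn": -0.43, "jaw": 1}]
```

View pics/w17b.png

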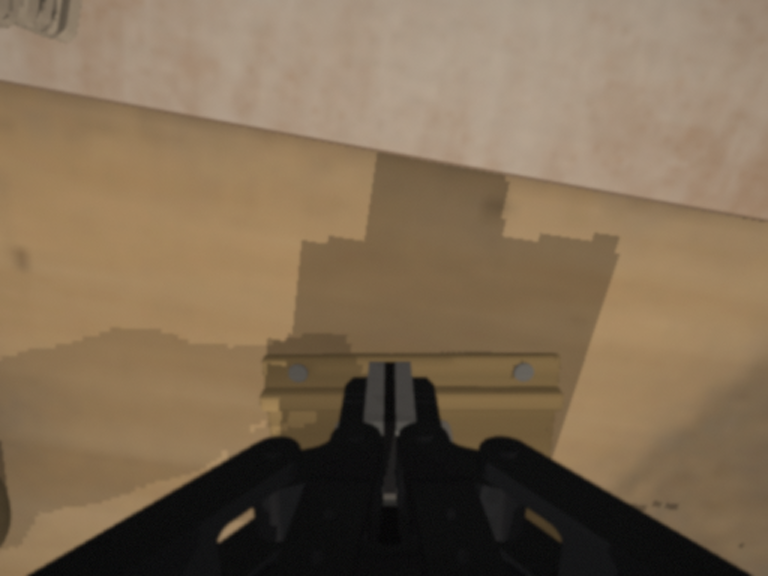

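View pics/s17b.png

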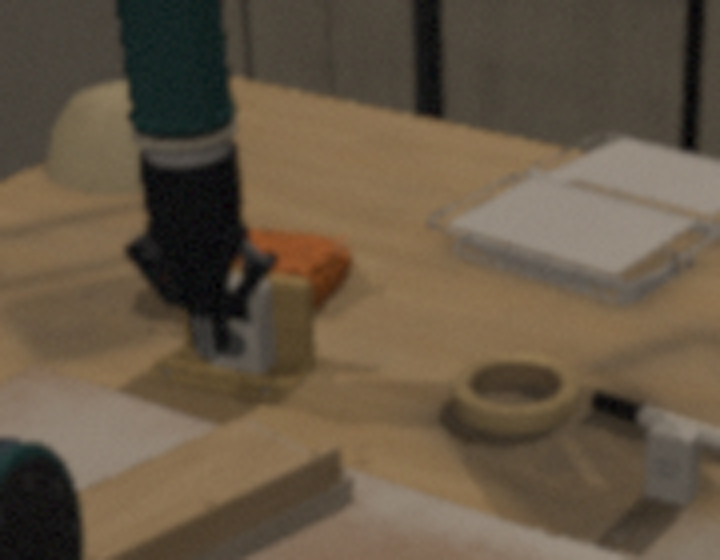

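Emit:
step_arm([
  {"x":0,"y":0.009,"z":0,"turn":-0.4,"jaw":1},
  {"x":0,"y":0.001,"z":0,"turn":0,"jaw":1},
  {"x":0,"y":0,"z":-0.003,"turn":0,"jaw":1},
  {"x":0,"y":0,"z":-0.003,"turn":0,"jaw":1},
])

```text
time: 17.75
tool_pos: [0.5863, 0.2611, 0.0559]
tcp_rot: [-91.5, 1.1, 99.5]
ft_force: [-1.0, 0.4, 0.1]
gripper_width: -0.0
```

Emit:
step_arm([
  {"x":0,"y":0.004,"z":0,"turn":0,"jaw":1},
  {"x":0,"y":0.001,"z":-0.002,"turn":0,"jaw":1},
  {"x":0,"y":0,"z":-0.002,"turn":0,"jaw":1},
])

```text
time: 18.12
tool_pos: [0.5906, 0.2617, 0.0508]
tcp_rot: [-91.5, 1.1, 99.5]
ft_force: [-0.6, -0.2, 0.8]
gripper_width: 0.0001
```

Emit:
step_arm([
  {"x":0,"y":0,"z":-0.002,"turn":0,"jaw":1},
  {"x":0,"y":0,"z":-0.002,"turn":0,"jaw":1},
])

```text
time: 18.38
tool_pos: [0.5933, 0.262, 0.0506]
tcp_rot: [-91.3, 1.2, 99.5]
ft_force: [-3.4, -0.3, 2.8]
gripper_width: 0.0002
```

Emit:
step_arm([
  {"x":0,"y":0,"z":-0.002,"turn":0,"jaw":1},
  {"x":0,"y":0,"z":-0.002,"turn":0,"jaw":1},
])

```text
time: 18.62
tool_pos: [0.5961, 0.2623, 0.0505]
tcp_rot: [-91.2, 1.2, 99.5]
ft_force: [-5.2, -1.2, 2.0]
gripper_width: 0.0001
```

Emit:
step_arm([
  {"x":0,"y":0,"z":-0.002,"turn":0,"jaw":1},
  {"x":0,"y":0,"z":-0.002,"turn":0,"jaw":1},
])

```text
time: 18.88
tool_pos: [0.5975, 0.2624, 0.0502]
tcp_rot: [-90.8, 1.2, 99.5]
ft_force: [-9.2, -0.4, 7.8]
gripper_width: -0.0002
```

Emit:
step_arm([
  {"x":0,"y":0,"z":-0.002,"turn":0,"jaw":1},
  {"x":0,"y":0,"z":-0.002,"turn":0,"jaw":1},
  {"x":0,"y":0,"z":-0.002,"turn":0,"jaw":1},
])

```text
time: 19.25
tool_pos: [0.5977, 0.2625, 0.0492]
tcp_rot: [-90.2, 1.3, 99.5]
ft_force: [-7.2, -0.9, 4.7]
gripper_width: 0.0002
```

```bash
python3 - <<'E'
from h import *
snap('scene','s18')
crop('s18',140,120,240,190,7,'s18b')
E
```

```text
(no output)
```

View pics/s18b.png

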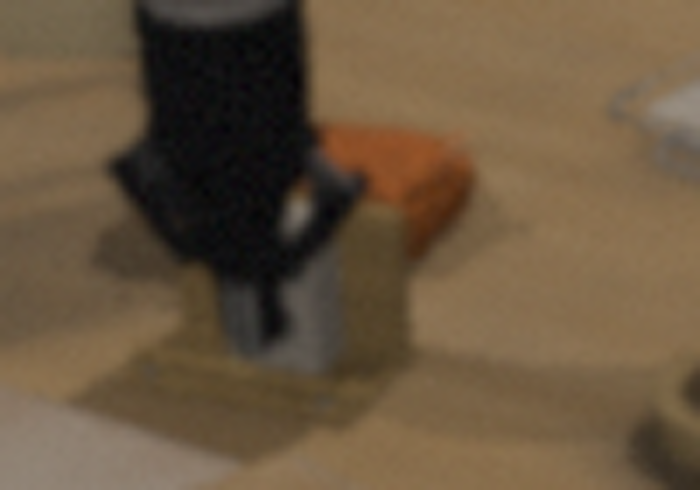

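Emit:
step_arm([
  {"x":0,"y":0,"z":-0.004,"turn":0,"jaw":1},
  {"x":0,"y":0,"z":-0.004,"turn":0,"jaw":1},
  {"x":0,"y":0,"z":-0.003,"turn":0,"jaw":1},
])

```text
time: 19.68
tool_pos: [0.5977, 0.2626, 0.0474]
tcp_rot: [-88.9, 1.3, 99.5]
ft_force: [-9.5, -0.6, 5.3]
gripper_width: 0.0004
```

Emit:
step_arm([
  {"x":0,"y":0,"z":0.004,"turn":0,"jaw":1},
  {"x":0,"y":0,"z":0.006,"turn":0,"jaw":1},
  {"x":0,"y":0,"z":0.008,"turn":0,"jaw":1},
  {"x":0,"y":0,"z":0.008,"turn":0,"jaw":1},
  {"x":0,"y":-0.02,"z":0.002,"turn":0,"jaw":1},
  {"x":0,"y":-0.04,"z":0,"turn":0,"jaw":1},
  {"x":0,"y":-0.04,"z":0.01,"turn":0,"jaw":1},
  {"x":0,"y":-0.02,"z":0.01,"turn":0,"jaw":1},
  {"x":0,"y":0,"z":0,"turn":0,"jaw":1},
])

```text
time: 20.8
tool_pos: [0.5537, 0.2587, 0.1765]
tcp_rot: [-89.6, 1.2, 99.5]
ft_force: [0.3, 0.2, -0.3]
gripper_width: 0.0001
```

```bash
python3 - <<'E'
from h import *
s=state();print(s['tool_pos'],s['tcp_rot'],s['ft_force'])
snap('wrist','w19')
crop('w19',180,150,340,290,5,'w19b')
snap('scene','s19')
crop('s19',140,120,240,190,7,'s19b')
snap('top','t19')
crop('t19',120,110,270,220,5,'t19b')
E
```

```text
[0.55374733 0.25869317 0.17653418] [-89.56948447   1.22477939  99.53866398] [ 0.33617662  0.24304768 -0.28927554]
```

View pics/w19b.png

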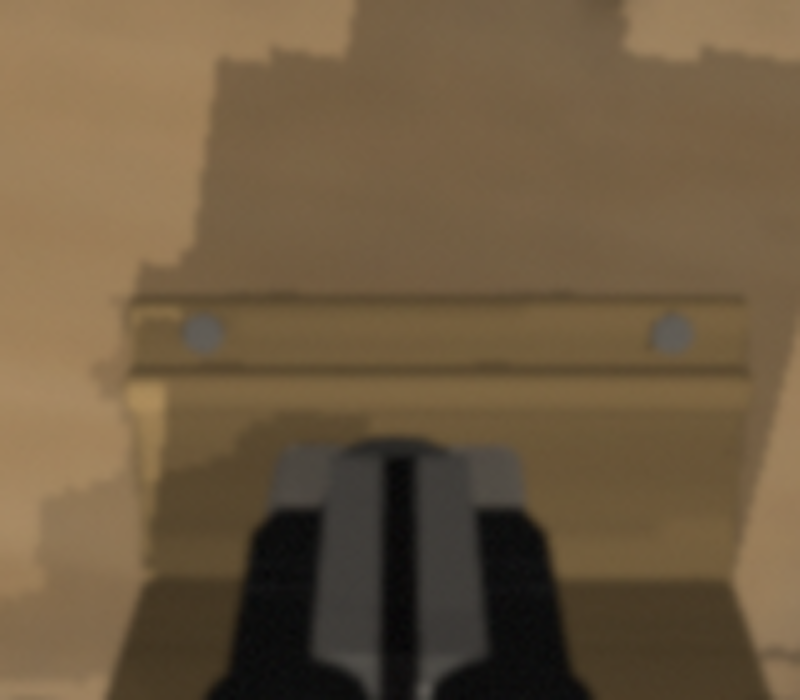

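View pics/s19b.png

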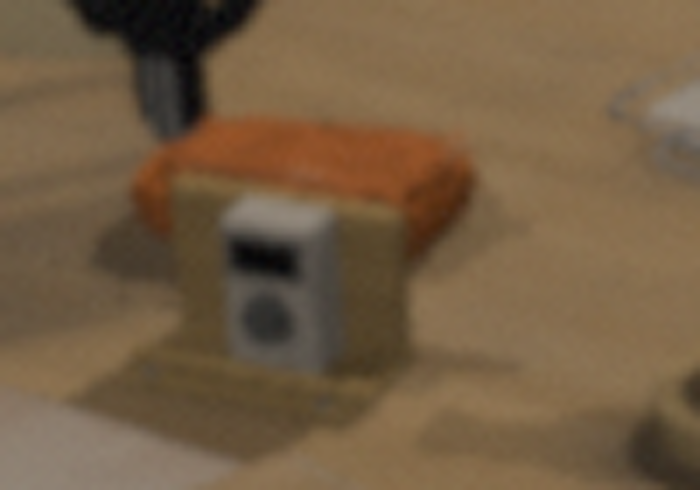

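View pics/t19b.png

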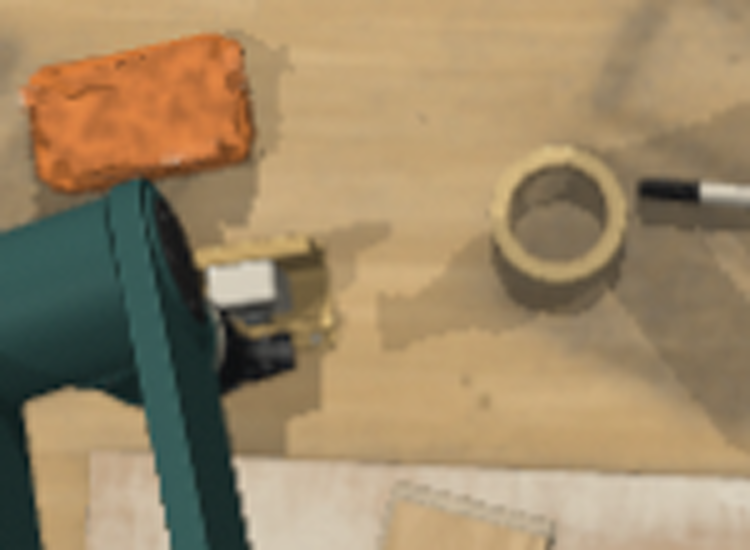

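```bash
python3 -c "
from rig import *
print(close_job())"
```

```text
the job is handed in; nothing more can be done
None
```

The timer stands on the stand with its start button pressed and sprung out again. I handed the job in at about 21 s of the 58 s; `close_job` reported no verdict.

- **Out of the holder:** I gripped the middle-sized timer by its front and back. I set it down upright on clear table, let go, and raised the gripper clear.
- **Onto the stand:** I took it again by its narrow sides. It touched the backboard lightly on the way down, at about 4 N, so I backed off 1.5 mm before lowering it further. It was released about 6 mm off mid width (30 mm allowed).
- **Button press:** I pushed with the shut fingers until they stopped moving, then held there at 7–9.5 N for about 0.8 s, a little longer than asked. Button travel can't be read directly. I judged it fully in because the fingers stopped where a fully pressed button would be and the force was above the 5 N it needs.

**Last checks:**
- The pictures show the timer upright against the backboard with the button facing out, and nothing touching the robot. The button looks sprung out, but its travel is too small to measure in them.
- The tape roll and the marker end in view had not shifted. The scraper and brush were not in my last close-ups.

**Disagreements:**
- The top and wrist cameras differed by about 3 mm on where the stand is; I used the wrist camera.
- The timer touched the stand floor about 3 mm lower on the tool than I had calculated. It may have slipped slightly in the grip.
- The tool drifted by up to about 2.5° of tilt during the moves.

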